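Stack the shoe-care boxes on the pull-out tray and slide it home

ROBOT

A 7-joint arm with a two-finger parallel gripper is mounted at the origin on the work surface. World frame = base frame: x ahead of the robot, y to its left, z up, the work surface at z = 0. Lengths are in mm, angles in rad, forces in N, time in s.
With the tool pointing down it reaches from about 400 to 875 mm from the base axis. Payload 4.4 kg.
Tool frame: the origin (TCP) lies on the centre line of the jaws, within the pads' length; the fingertips stand 22 mm ahead of it and the grasp point (between the pads) lies 3 mm ahead of it; z points along the fingers, y is the direction in which the jaws open and shut (so a half turn about z gives the same grasp; the last joint's range is limited). The gripper opens to 85 mm and grips with 20 to 120 N. Pads are 22 mm wide; open, the fingers measure 114 mm over their backs; the gripper's body (76 mm by 85 mm) begins 54 mm behind the grasp point. The pads swing forward as they close: fully open they stand 13 mm farther back than shut.
Start: joints at [-1.21, 0.628, 0.038, 1.517, -0.027, 0.996, -0.02], TCP at [269.053, 591.717, 227.613] pointing down, gripper open.
Joint ranges: [-3.06, 3.06], [-0.37, 2.12], [-1.25, 1.32], [0.18, 2.47], [-1.1, 4.24], [0.23, 1.98], [-2.94, 2.94]. Speed limits (rad/s): [2.57, 2.57, 3.14, 3.14, 3.14, 3.14, 3.14].

INTERFACE

Orientations are given as [roll, pitch, yaw] about the fixed x, y, z axes, in that order (R = Rz(yaw) Ry(pitch) Rx(roll)).
In Python, from cell import ctrl gives the robot as it stands. The module is installed in compiled form; this text tells all that it offers.
- The arm moves only by the tool step_arm, never from a script. Its argument "commands" is a list of rows, each a list of 7 numbers: the shift along the tool's x, y, z in mm, then the turn, a rotation vector about the tool's x, y, z in degrees, then the closure in counts, from 0 (fully open) to 255 (shut). A call has 1 to 8 rows; each row is the pose to reach, as a shift and turn from the pose commanded when the call began, along the tool's axes at that moment; what a row does not reach only later rows make up. A row lasts 1/10 s, in which the tool goes at most 50 mm and 8.59 degrees, less where a joint would pass 70% of its speed; a pose out of reach is approached as far as the arm can. A call with a gripper value outside its range is refused whole. The fingers move at their own pace and stop on an object; the grip force is fixed at half the most. Time passes only in rows, so rows that repeat a pose let the fingers close. It gives the time, the measured TCP pose, the force and the opening at its end, in the units of the state.
- ctrl.read_state(): the state, without advancing time (a new reading comes with each control period).
- ctrl.get_image(name): name is "scene" or "top" or "wrist"; returns the picture (420x560x3 uint8, red, green, blue); there is no depth.
- ctrl.camera_info(name): a dict with "vertical_fov" (degrees; the focal length in pixels is half the picture's height over the tangent of half this angle, whatever the lens; pixels are square), "cx", "cy" (the principal point, pixels), "rvec" (rotation vector, rad) and "tvec" (3), from world to camera coordinates, as OpenCV has them. Camera axes: x right, y down, z forward; pixel columns grow to the right and rows downward; lengths in mm; the calibration is good to about 2 mm. A picture is of the moment at which its call begins: read the wrist's pose just before it. camera_info takes no time and is no camera call; for the wrist camera it gives the pose at the moment of the call.
- ctrl.finish_job(): hands the job in, once; it reports no verdict.
Trained networks look in the newest picture that a camera, given by its name, has taken for a name from the list of things; names that differ only in an ending like _2 or _b are one class to them, and where a whole thing is asked for, a point or a joint stands for the part that bears it (a point fixed in the world has none). Each returns a list of dicts, best first, with "p" (0 to 1); they miss things now and then, are a little off and sometimes report something else, mostly with a low value. They report only what shows in the picture. A call takes as long as a camera call.
- ctrl.spot_in(thing, camera): "point" ([row, column] as shares, 0 to 1, of the picture: columns of its width, rows of its height, amid what is visible of it).
The state is a dict: "clock": time; "qpos": joint angles; "qd": joint speeds; "tau": joint torques, N m; "eef_pos": TCP position; "tool_rot": TCP orientation; "force": force on the tool from outside, world axes, zero at the start; "torque": the same for the moment, N m; "width": finger opening in mm.
Only numpy, scipy, OpenCV 4.12 (cv2) and the standard library are available. Lean on these libraries where they do the work, as an engineer would, in place of code of your own. Each camera call takes 0.05 s, during which the arm holds its last target. There are 200 camera calls.

TASK

Put the shoe-care boxes away: take the two grey boxes off the sloping wooden rack and stack them on the kit box that stands on the pull-out tray, the deeper box first and the shallower one on top, each lying flat, in line with the box under it and pushed up against the tray's steel backrest. The kit box's lid stands higher or lower with how full it is, so feel each box down: do not drop it and do not press hard. Then push the tray fully home under the hall shelf until its catch draws it in, with the column still square, and leave the other things on the glass where they are.

Things in the scene. Friction and masses are not known exactly. Their poses are not given: they have to be found in the camera images.
- kit_box: closed grey plastic shoe-cleaning kit box, the foot of the column, loose, standing on the tray with its lid's far end against the backrest. 140 long (x) x 62 mm wide (y), about 0.3 to 0.6 kg. Its overlapping lid (sliding door in its top) sits on the contents: the lid's top is 50 to 74 mm above the underside, not measured, and stays there under load. Origin: centre of its underside; z up.
- deep_box: closed grey plastic box, 140 long (x) x 62 wide (y) x 50 mm high, about 0.3 to 0.55 kg, edges rounded 3 mm, no fitting stands proud of it. It lies on the sloping rack, tilted with it: its x points up the slope, z out of its lid. Origin: centre of its underside. Which of the rack's two places it has varies.
- shallow_box: closed grey plastic box like the deep one but only 36 mm high, 140 long (x) x 62 wide (y), about 0.18 to 0.35 kg; lies beside it on the rack in the same manner. Origin: centre of its underside.
- rack: fixed wooden slatted shoe rack, 270 mm wide, slats' plane rising 40 degrees from horizontal towards the rack's x (away from the robot), from 34 to about 130 mm above the glass; a 12 mm lip on the low edge stops the boxes, which lie side by side about 125 mm between centres; nothing else stands above the slats. Origin: on the glass under the lip's inner face, mid-width; y along the slats, z up.
- unit: fixed wooden hall shelf unit, 190 deep x 226 wide x 212 mm high, open frame on four posts, slatted shelf on top with a white dish. Origin: middle of its front edge on the glass; x into the unit (away from the robot), y left, z up. The shelf starts 13 mm behind the front, underside 200 mm above the glass: the full column (top at most 178 mm) passes below it.
- tray (a joint): travel in m of the aluminium pull-out tray along the unit's x: 0 = drawn out (the start), 0.15 = fully home at a hard stop, its front lip level with the unit's front. A sprung catch holds it at either end: about 6 N start it inwards, 1 to 2 N keep it moving, about 9 N take it over the catch some 10 mm before home, which then draws it in.
- tray_handle (a point): middle of the bar handle on the tray's front: a steel bar 100 mm long (y) standing 35 mm before the tray's upright front lip (towards the robot), 35 mm above the glass; push here. The lip is 164 mm wide and reaches 50 mm above the glass; the boxes' near ends stand 16 mm behind its front face, 51 mm behind the bar. x points into the unit, z up.
- tray_rest (a point): point on the tray's floor (18 mm above the glass), mid-width, in the plane where the box ends touch the backrest: two upright 8 mm steel rods 36 mm apart, joined at the top, reaching 170 mm above the glass. x points from the boxes to the backrest (into the unit), y left, z up. A box against it has its centre 70 mm before this plane.
- bootjack: loose bystander: wooden bootjack, 250 x 95 x 38 mm, lying behind the rack
- umbrella_handle: loose bystander: silver aluminium crook umbrella handle, about 200 mm long, lying to the left
- key_cover: loose bystander: black hard silicone key cover, 75 x 42 x 14 mm, lying before the gap between rack and tray
- shoe_brush: loose bystander: dark wooden shoe brush, 165 x 52 x 44 mm, left of the unit
- polish_tin: loose bystander: round closed polish tin, 80 mm across, 26 mm high, before the rack
- shoe_horn: loose bystander: flat steel shoe horn, about 195 mm long and 4 mm thick, lying to the right before the rack
- spray_can: loose bystander: upright spray can, 48 mm across, 140 mm high, standing between bootjack and unit

How it is judged (in metres and radians):
On the way, in this order (a step that is already met when the one before it is completed fails the run):
1. the deeper box lies squarely on the kit box, against the backrest, let go (x of kit_box in the frame of tray_rest between -0.0725 and -0.066 m and angle between the x axis of each of kit_box, deep_box and the x axis of tray_rest, either way round below 0.05 rad and angle between each of kit_box, deep_box's own z axis and vertical below 0.04 rad and z of kit_box in the frame of tray_rest between -0.004 and 0.004 m and y of kit_box in the frame of tray_rest between -0.025 and 0.025 m and x of deep_box in the frame of tray_rest between -0.0725 and -0.066 m and y of deep_box in the frame of kit_box between -0.005 and 0.005 m and z of deep_box in the frame of kit_box between 0.046 and 0.078 m and contact force between the fingers and deep_box below 0.3 N and linear speed of deep_box below 0.02 m/s), for 0.2 s.
2. the shallower box lies squarely on the deeper one, against the backrest, let go (x of kit_box in the frame of tray_rest between -0.0725 and -0.066 m and angle between the x axis of each of kit_box, deep_box, shallow_box and the x axis of tray_rest, either way round below 0.05 rad and angle between each of kit_box, deep_box, shallow_box's own z axis and vertical below 0.04 rad and z of kit_box in the frame of tray_rest between -0.004 and 0.004 m and y of kit_box in the frame of tray_rest between -0.025 and 0.025 m and x of deep_box in the frame of tray_rest between -0.0725 and -0.066 m and y of deep_box in the frame of kit_box between -0.005 and 0.005 m and z of deep_box in the frame of kit_box between 0.046 and 0.078 m and x of shallow_box in the frame of tray_rest between -0.0725 and -0.066 m and y of shallow_box in the frame of deep_box between -0.005 and 0.005 m and z of shallow_box in the frame of deep_box between 0.046 and 0.054 m and contact force between the fingers and shallow_box below 0.3 N and linear speed of shallow_box below 0.02 m/s), for 0.2 s.
At the end, for the whole second after the job is handed in: The tray is home (within 5 mm of its stop) and on it, at rest and let go, stand the kit box, the deeper box and the shallower box one on another: each flat (2.3 degrees), its far end within 2.5 mm of the backrest, within 2.9 degrees of the tray's direction and within 5 mm sideways of the box below (all of step 2 and value of joint tray above 0.145 m and contact force between the fingers and deep_box below 0.3 N and linear speed of each of deep_box, kit_box below 0.02 m/s and contact force between the fingers and kit_box below 0.3 N); the robot touches nothing.
It fails at once if a box is dropped or thrown (in the air, touched by nothing, faster than 0.3 m/s: a fall of about 5 mm) ((contact force between anything else and deep_box below 0.02 N and linear speed of deep_box above 0.3 m/s) or (contact force between anything else and shallow_box below 0.02 N and linear speed of shallow_box above 0.3 m/s)).
It fails at once if a box is pressed on the one below with more than 60 N (contact force between kit_box and deep_box above 60 N or contact force between deep_box and shallow_box above 60 N).
It fails at once if one of the other things on the glass is shifted by more than 20 mm (distance of any of bootjack, umbrella_handle, key_cover, shoe_brush, polish_tin, shoe_horn, spray_can from where it was at the start of the episode above 0.02 m).
It also fails if it takes over 70 s, if anything falls off the work surface, if the arm or the gripper's body presses on something with over 40 N, if the wrist force passes 120 N, or if a joint passes its speed limit or range.

## Working session

There is one attempt and no reset: what is moved stays moved. The work goes in short steps, Python scripts to look and compute and a tool call to move; the robot and the scene stay as the last step left them, time stands still between calls to the robot, and variables do not carry over. Pictures are saved under pics/ and viewed, and the job is handed in when it is done.

Besides the shell and the picture viewer there is one more tool, called after "Emit:" as name([rows], argument=value, ...), one row to a line, values as JSON. step_arm: Moves the arm, as the interface text tells. Its arguments: {"type":"object","properties":{"commands":{"type":"array"}},"required":["commands"]}

```bash
mkdir -p pics; cat > h.py <<'E'
import numpy as np, cv2
from scipy.spatial.transform import Rotation as R
from cell import ctrl
def cam(n):
    i=ctrl.camera_info(n); f=210/np.tan(np.radians(i['vertical_fov'])/2)
    K=np.array([[f,0,i['cx']],[0,f,i['cy']],[0,0,1.]])
    return K,np.array(i['rvec'],float),np.array(i['tvec'],float)
def ray(n,rc,c=None):
    K,r,t=c or cam(n); M=R.from_rotvec(r).as_matrix()
    d=M.T@np.linalg.solve(K,[rc[1],rc[0],1.]); return -M.T@t,d
def atz(n,rc,z,c=None):
    o,d=ray(n,rc,c); return o+d*(z-o[2])/d[2]
def proj(n,P,c=None):
    K,r,t=c or cam(n); return cv2.projectPoints(np.array(P,float).reshape(-1,3),r,t,K,None)[0].reshape(-1,2)
def pic(n,name):
    im=ctrl.get_image(n); cv2.imwrite(f'pics/{name}.png',im[:,:,::-1]); return im
E
python3 - <<'E'
from h import *
for n in ('scene','top','wrist'):
    c=cam(n); pic(n,n+'0'); print(n,c[0][0,0],c[0][:2,2],(-R.from_rotvec(c[1]).as_matrix().T@c[2]).round(),)
for n in ('scene','top'):
  for th in ['kit_box','deep_box','shallow_box','rack','unit','tray_handle','tray_rest','key_cover','polish_tin','spray_can']:
    print(n,th,[(round(d['p'],2),round(d['point'][0]*420),round(d['point'][1]*560)) for d in ctrl.spot_in(th,n)[:3]])
print(ctrl.read_state())
E
```

```text
scene 519.2160175255384 [271.77291467 208.74211787] [ 841. 1024. 1230.]
top 484.74218302547 [275.7716658  210.29802461] [ 400.   41. 1452.]
wrist 313.17862598292277 [279.52428067 209.47615011] [198. 623. 375.]
scene kit_box [(0.96, 254, 267)]
scene deep_box [(0.66, 138, 252)]
scene shallow_box [(0.88, 164, 262), (0.28, 276, 278)]
scene rack [(0.92, 179, 245), (0.28, 163, 260)]
scene unit [(0.69, 258, 217)]
scene tray_handle [(0.71, 273, 276)]
scene tray_rest [(0.88, 274, 276)]
scene key_cover [(0.64, 214, 305)]
scene polish_tin [(0.79, 174, 311), (0.43, 137, 293)]
scene spray_can [(0.59, 205, 193)]
top kit_box [(0.69, 183, 234)]
top deep_box [(0.73, 220, 396), (0.32, 217, 369)]
top shallow_box [(0.58, 218, 351)]
top rack [(0.56, 216, 371), (0.5, 280, 415)]
top unit [(0.82, 147, 228)]
top tray_handle [(0.66, 193, 242)]
top tray_rest [(0.86, 196, 245)]
top key_cover [(0.54, 256, 288)]
top polish_tin [(0.84, 277, 344), (0.4, 134, 301)]
top spray_can [(0.69, 133, 300)]
{'clock': 1.15, 'qpos': array([-1.20980534,  0.62838697,  0.03852037,  1.51738238, -0.02700526,
        0.99630373, -0.02003008]), 'qd': array([ 0.00133656, -0.00109727, -0.00153173,  0.00046977,  0.0009805 ,
       -0.00043241,  0.00069983]), 'tau': array([ 3.51206927e-04, -5.63293397e+01,  1.22586966e+00, -1.93786401e+01,
        1.09945494e-02,  1.96614870e-03, -1.36247468e-05]), 'eef_pos': array([269.06274156, 591.72320574, 227.62789673]), 'tool_rot': array([ 3.14155488e+00, -3.03983162e-05,  2.71472765e+00]), 'force': array([ 0.80792607, -0.49836087,  0.18362114]), 'torque': array([ 0.02399821, -0.01810233, -0.02445692]), 'width': 85.16339757074303}
```

View pictures.

View pics/scene0.png

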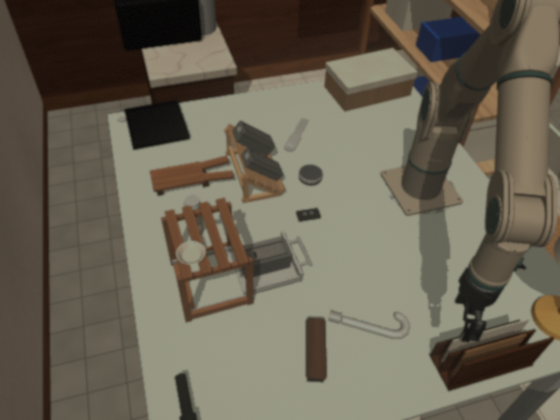

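View pics/top0.png

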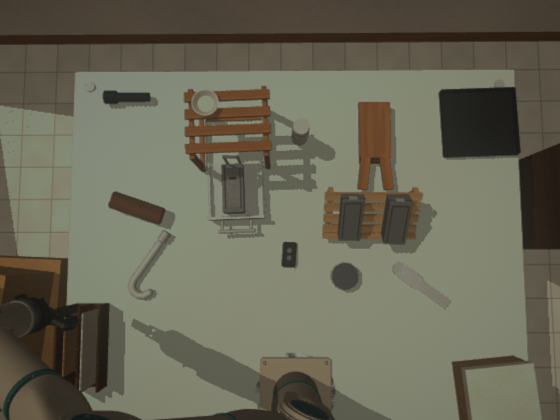

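```bash
python3 - <<'E'
from h import *
im=cv2.imread('pics/top0.png')
a=cv2.resize(im[170:260,310:430],None,fx=6,fy=6,interpolation=cv2.INTER_CUBIC)
b=cv2.resize(im[140:245,180:290],None,fx=5.5,fy=5.5,interpolation=cv2.INTER_CUBIC)
cv2.imwrite('pics/ra.png',a);cv2.imwrite('pics/tr.png',b)
for nm,rc,z in [('deep',(220,396),120),('shal',(218,351),110),('kit',(183,234),80),('handle',(226,239),35),('key',(256,288),10),('unitFL',(160,188),0)]:
    print(nm,atz('top',rc,z).round())
E
```

```text
deep [ 495. -276.  120.]
shal [ 502. -155.  110.]
kit [605. 174.  80.]
handle [485. 162.  35.]
key [397.  19.  10.]
unitFL [688. 322.   0.]
```

View pics/ra.png

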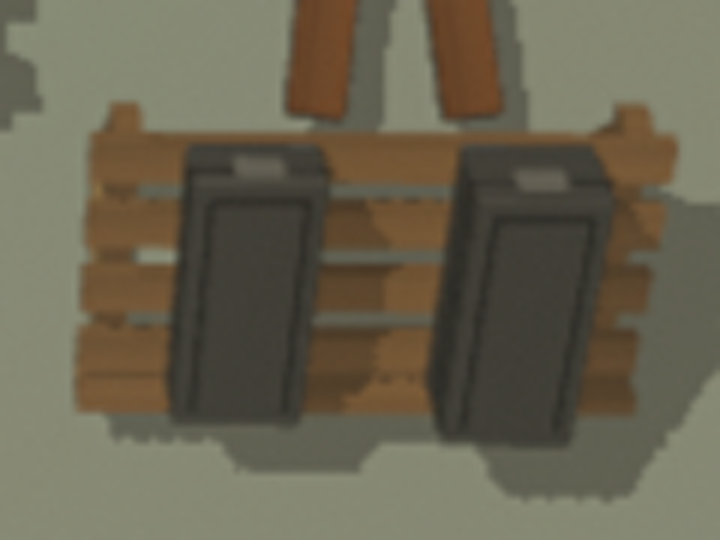

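View pics/tr.png

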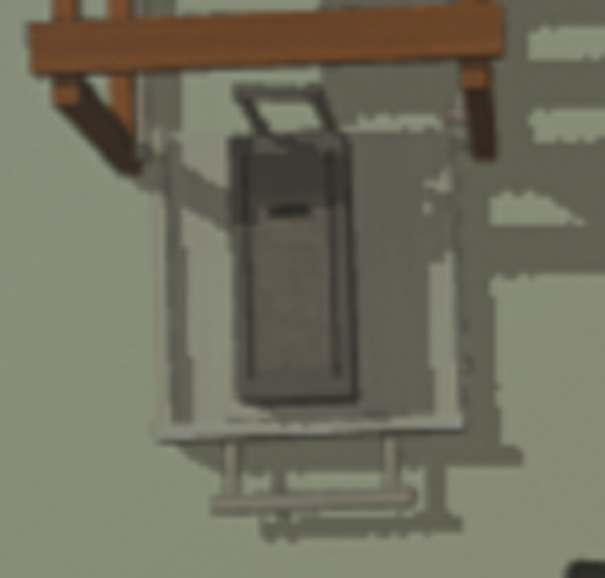

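```bash
cat >> h.py <<'E'
def tool():
    s=ctrl.read_state(); return np.array(s['eef_pos']),R.from_euler('xyz',s['tool_rot']),s
def goto(P,rpy):
    p,r,s=tool(); g=R.from_euler('xyz',rpy) if not isinstance(rpy,R) else rpy
    d=r.inv().apply(np.array(P,float)-p); w=np.degrees((r.inv()*g).as_rotvec())
    print('move',d.round(1),w.round(2),'|d|',np.linalg.norm(d).round(),'rows',np.ceil(max(np.linalg.norm(d)/50,np.linalg.norm(w)/8.59)))
E
python3 - <<'E'
from h import *
p,r,s=tool(); K,rv,t=cam('wrist'); M=R.from_rotvec(rv).as_matrix()
print('cam axes in tool (rows x,y,z)\n',(M@r.as_matrix()).round(3)); print('cam pos in tool',r.inv().apply(-M.T@t-p).round(1))
goto([440,165,270],[np.pi,0,np.pi+0.0])
E
```

```text
cam axes in tool (rows x,y,z)
 [[ 0.     1.    -0.001]
 [-0.952 -0.    -0.306]
 [-0.306  0.001  0.952]]
cam pos in tool [  77.2   -0.3 -147.9]
move [-332.3 -317.7  -42.4] [  0.    -0.   -24.46] |d| 462.0 rows 10.0
```

View pics/wrist0.png

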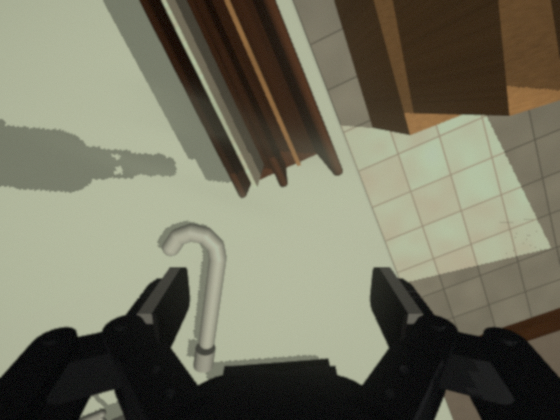

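Emit:
step_arm([
  [-45,-18,-20,0,0,-3,0],
  [-90,-37,-40,0,0,-6,0],
  [-135,-56,-60,0,0,-9,0],
  [-180,-74,-72,0,0,-12,0],
  [-225,-92,-72,0,0,-15,0],
  [-270,-111,-72,0,0,-18,0],
  [-315,-130,-72,0,0,-21,0],
  [-360,-148,-72,0,0,-24.4,0],
])

```text
clock: 1.95
eef_pos: [535.1, 307.9, 299.9]
tool_rot: [3.141, 0.0, -3.14]
force: [1.6, 0.4, 0.8]
width: 85.5
```

```bash
python3 - <<'E'
from h import *
print(tool()[0]); goto([670,165,300],[np.pi,0,np.pi])
E
```

```text
[535.10058721 307.91364203 299.93083089]
move [-1.347e+02 -1.431e+02 -1.000e-01] [0.02 0.02 0.08] |d| 197.0 rows 4.0
```

Emit:
step_arm([
  [-34,-36,0,0,0,0,0],
  [-68,-72,0,0,0,0,0],
  [-101,-107,0,0,0,0,0],
  [-135,-143,0,0,0,0,0],
  [-135,-143,0,0,0,0,0],
  [-135,-143,0,0,0,0,0],
])

```text
clock: 2.55
eef_pos: [669.4, 164.6, 299.0]
tool_rot: [-3.141, -0.001, 3.137]
force: [-0.7, 1.0, 0.0]
width: 85.4
```

```bash
python3 - <<'E'
from h import *
p,r,s=tool();print(p,s['tool_rot']);im=pic('wrist','w1')
np.save('w1.npy',np.concatenate([*map(np.ravel,cam('wrist'))]))
im=cv2.resize(im,None,fx=1.4,fy=1.4,interpolation=cv2.INTER_CUBIC); cv2.imwrite('pics/w1b.png',im[:,:,::-1])
goto([600,-210,330],[np.pi,0,np.pi])
E
```

```text
[669.36305926 164.62059999 298.96586867] [-3.14123398e+00 -7.36648952e-04  3.13726129e+00]
move [  68.  -376.9  -31.1] [ 0.05 -0.06 -0.07] |d| 384.0 rows 8.0
```

View pics/w1b.png

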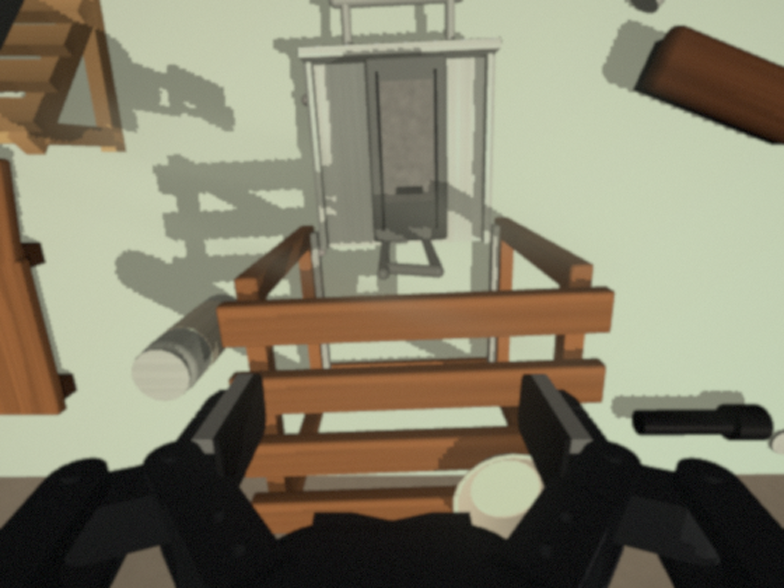

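Emit:
step_arm([
  [8,-47,-8,0,0,0,0],
  [17,-94,-16,0,0,0,0],
  [25,-141,-24,0,0,0,0],
  [34,-188,-31,0,0,0,0],
  [42,-235,-31,0,0,0,0],
  [51,-282,-31,0,0,0,0],
  [60,-330,-31,0,0,0,0],
  [68,-377,-31,0,0,0,0],
])

```text
clock: 3.4
eef_pos: [600.1, -209.7, 331.2]
tool_rot: [3.141, 0.001, -3.139]
force: [0.7, 0.6, 0.2]
width: 85.1
```

Emit:
step_arm([
  [0,0,0,0,0,0,0],
  [0,0,0,0,0,0,0],
])

```text
clock: 3.6
eef_pos: [600.2, -209.8, 330.8]
tool_rot: [3.141, 0.0, 3.14]
force: [0.5, 0.9, 0.5]
width: 85.7
```

```bash
python3 - <<'E'
from h import *
p,r,s=tool();print(p,s['tool_rot']);im=pic('wrist','w2')
np.save('w2.npy',np.concatenate([*map(np.ravel,cam('wrist'))]))
im=cv2.resize(im,None,fx=1.4,fy=1.4,interpolation=cv2.INTER_CUBIC); cv2.imwrite('pics/w2b.png',im[:,:,::-1])
v=np.load('w1.npy'); c=(v[:9].reshape(3,3),v[9:12],v[12:])
for n,(u,w),z in [('lipR',(300,52),50),('lipL',(498,44),50),('restR',(382,272),170),('restL',(441,272),170),('slatFR',(222,340),212),('slatFR0',(222,304),212),('slatFL',(612,290),212)]:
    print(n,atz('wrist',(w/1.4,u/1.4),z,c).round(1))
for rc in ((219.1,208.7),(216.4,264.2)): print('top lip',atz('top',rc,50).round(1))
for z in (68,80,92):
    print(z,[atz('wrist',(w/1.4,u/1.4),z,c).round(1)[:2] for u,w in ((376,240),(445,238),(366,58),(446,55))])
E
```

```text
[ 600.2210034  -209.8084006   330.81814175] [3.14062295e+00 2.78350888e-04 3.14024905e+00]
lipR [513.5  93.2  50. ]
lipL [507.9 252.9  50. ]
restR [665.4 160.5 170. ]
restL [665.4 199.1 170. ]
slatFR [695.   67.8 212. ]
slatFR0 [672.8  70.5 212. ]
slatFL [664.8 290.7 212. ]
top lip [503.9 249.3  50. ]
top lip [511.4  88.1  50. ]
68 [array([663.8, 153.4]), array([662.1, 213.7]), array([521.2, 147.3]), array([519.2, 209.2])]
80 [array([661.5, 153.8]), array([659.8, 212.2]), array([523.4, 147.9]), array([521.5, 207.9])]
92 [array([659.2, 154.2]), array([657.6, 210.7]), array([525.6, 148.5]), array([523.7, 206.5])]
```

View pics/w2b.png

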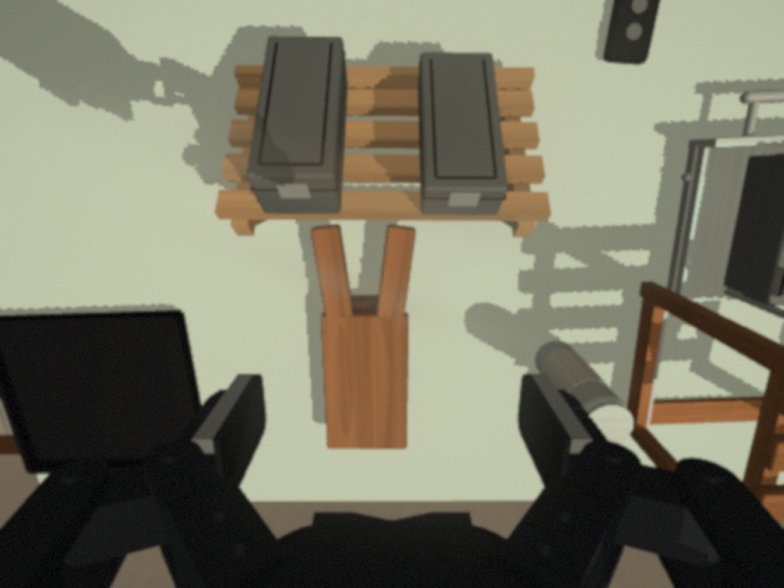

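```bash
cat > fit.py <<'E'
from h import *
from scipy.optimize import least_squares
def ld(f): v=np.load(f); return (v[:9].reshape(3,3),v[9:12],v[12:])
c1,c2=ld('w1.npy'),ld('w2.npy')
T=R.from_euler('y',-40,degrees=True)
def boxc(h,y,dx=0,e=1.0):
    return np.array([np.array([53.6,y,79])+T.apply([sx*(70-e)+dx,sy*(31-e),h]) for sx,sy in((-1,-1),(-1,1),(1,1),(1,-1))])
def W(P,x,y,a): return R.from_euler('z',a).apply(P)+[x,y,0]
dpx=np.array([(268,37),(343,38),(338,178),(253,177)])/1.4
spx=np.array([(420,54),(491,54),(503,190),(421,186)])/1.4
# top view corners of lids (crop px /6 + offset (310,170)) : near right, near left, far left, far right
dt=np.array([(572,443),(440,437),(478,192),(610,195)])/6+[310,170]
st=np.array([(298,422),(170,418),(190,178),(327,182)])/6+[310,170]
ct=cam('top')
def f(q):
    x,y,a,yd,ys,ad,as_=q
    r=[]
    for c,dd,ss,w in((c2,dpx,spx,1),(ct,dt,st,.7)):
        r+=[w*(proj('',W(boxc(50,yd),x,y,a),c)-dd).ravel(),w*(proj('',W(boxc(36,ys),x,y,a),c)-ss).ravel()]
    return np.r_[np.concatenate(r),(yd+ys)*.1,(ad)*1,as_]
s=least_squares(f,[440,-215,0,-62,62,0,0],loss='soft_l1')
print('rack',s.x.round(3)); print(f(s.x)[:32].reshape(-1,4,2).round(1).tolist())
x,y,a,yd,ys=s.x[:5]
for n,h,yy in(('deep',50,yd),('shal',36,ys)):
    print(n,'lid centre',W(boxc(h,yy).mean(0),x,y,a).round(1))
# tray
lip=[(0,-82,50),(0,82,50)]; rods=[(160,-18,170),(160,18,170)]
def k(yk,H,e=1.): return [(156-e,yk-31+e,18+H),(156-e,yk+31-e,18+H),(16+e,yk-31+e,18+H),(16+e,yk+31-e,18+H)]
p1=np.array([(300,50),(498,42),(382,270),(441,270),(376,240),(445,238),(366,58),(446,55)])/1.4
pt=np.array([(158,433),(463,418),(242,90),(322,92),(231,138),(350,136),(240,404),(357,400)])/5.5+[180,140]
def g(q):
    x,y,a,yk,H=q; P=W(np.array(lip+rods+k(yk,H),float),x,y,a)
    return np.r_[(proj('',P,c1)-p1).ravel(),.7*(proj('',P,ct)-pt).ravel()]
s=least_squares(g,[510,172,.037,4,60],loss='soft_l1'); print('tray lip',s.x.round(3)); print(g(s.x).reshape(2,8,2).round(1).tolist())
x,y,a,yk,H=s.x; print('rest',W(np.array([[156.,0,18]]),x,y,a).round(1),'kit',W(np.array([[86.,yk,18]]),x,y,a).round(1))
E
python3 fit.py
```

```text
rack [ 4.65893e+02 -2.16083e+02 -2.00000e-03 -6.09220e+01  6.09220e+01
  0.00000e+00  0.00000e+00]
[[[1.7, 0.3], [0.5, -0.2], [-1.8, -0.6], [-2.4, -0.1]], [[-1.2, -0.5], [-1.5, -0.3], [1.1, -0.2], [1.0, 2.4]], [[-1.4, -0.8], [-0.8, -0.2], [-1.0, 0.1], [-0.6, -0.3]], [[-0.0, -0.6], [0.2, -0.1], [0.3, -0.3], [-0.1, -0.8]]]
deep lid centre [ 487.2 -277.   117.3]
shal lid centre [ 496.5 -155.2  106.6]
tray lip [5.05559e+02 1.73905e+02 3.50000e-02 3.50300e+00 6.12940e+01]
[[[-1.4, -3.6], [3.0, -3.8], [1.1, 2.2], [-1.7, 0.8], [-0.8, -0.2], [0.5, -0.6], [0.1, 0.2], [0.0, 0.1]], [[37.9, -0.9], [-40.4, 2.5], [8.0, -0.6], [-11.6, -0.5], [13.5, -1.1], [-16.2, -0.3], [13.4, -1.4], [-16.2, -0.4]]]
rest [[661.5 179.4  18. ]] kit [[591.4 180.4  18. ]]
```

```bash
python3 - <<'E'
s=open('fit.py').read()
s=s.replace("def boxc(h,y,dx=0,e=1.0):\n    return np.array([np.array([53.6,y,79])+T.apply([","def boxc(h,y,b=0,dx=0,e=1.0):\n    return np.array([np.array([53.6,y,79])+(T*R.from_euler('z',b)).apply([")
s=s.replace("boxc(50,yd),","boxc(50,yd,ad),").replace("boxc(36,ys),","boxc(36,ys,as_),").replace("(ad)*1,as_","(ad+as_+2*a)*0,a*30")
s=s.replace("[(158,433),(463,418),(242,90),(322,92),(231,138),(350,136),(240,404),(357,400)]","[(463,418),(158,433),(322,92),(242,90),(350,136),(231,138),(357,400),(240,404)]")
open('fit.py','w').write(s)
E
python3 fit.py
```

```text
rack [ 4.65733e+02 -2.15895e+02 -0.00000e+00 -6.09110e+01  6.09110e+01
  1.90000e-02 -2.00000e-02]
[[[0.6, 0.6], [-0.5, -0.6], [-0.1, -1.2], [-0.8, 0.3]], [[0.1, -1.1], [-0.1, -0.2], [0.1, -0.0], [-0.1, 1.7]], [[-1.1, -1.0], [-0.6, -0.0], [-1.4, 0.2], [-1.0, -0.4]], [[-0.4, -0.4], [-0.2, -0.1], [0.6, -0.3], [0.2, -0.6]]]
deep lid centre [ 487.2 -276.8  117.3]
shal lid centre [ 496.2 -155.   106.6]
tray lip [5.05641e+02 1.72598e+02 3.90000e-02 4.30500e+00 6.10070e+01]
[[[-2.5, -3.3], [1.9, -4.0], [0.3, 2.3], [-2.5, 0.8], [-0.7, -0.1], [0.5, -0.7], [-0.3, 0.4], [-0.4, 0.0]], [[-0.6, 0.9], [-1.3, 0.6], [-2.0, -0.9], [-1.2, -0.2], [-1.6, -0.8], [-1.1, -0.5], [-1.4, -0.9], [-1.2, -0.9]]]
rest [[661.5 178.6  18. ]] kit [[591.4 180.2  18. ]]
```

```bash
cat >> h.py <<'E'
def tilt(deg,yaw=0):  # tool for box tilted deg, yaw
    B=R.from_euler('zy',[yaw,-np.radians(deg)]) if 0 else R.from_euler('z',yaw)*R.from_euler('y',-deg,degrees=True)
    return B*R.from_matrix(np.diag([-1,1,-1.]))
E
python3 - <<'E'
from h import *
goto([448.6,-276.8,163.3],tilt(40))
E
```

```text
move [152.4 -68.9 167.3] [  0.14 -39.97   0.05] |d| 237.0 rows 5.0
```

Emit:
step_arm([
  [30,-14,10,0,-6,0,0],
  [60,-28,40,0,-13,0,0],
  [90,-41,75,0,-20,0,0],
  [120,-55,115,0,-27,0,0],
  [152.4,-69,150,0,-34,0,0],
  [152.4,-69,167,0,-40,0,0],
  [152.4,-69,167,0,-40,0,0],
  [152.4,-69,167,0,-40,0,0],
])

```text
clock: 4.45
eef_pos: [484.5, -273.3, 238.6]
tool_rot: [3.073, 0.568, 3.138]
force: [1.1, -1.3, -0.6]
width: 85.1
```

```bash
python3 - <<'E'
from h import *
p,r,s=tool();print(p,s['qpos'].round(2));im=pic('wrist','w3')
np.save('w3.npy',np.concatenate([*map(np.ravel,cam('wrist'))]))
im=cv2.resize(im,None,fx=1.4,fy=1.4,interpolation=cv2.INTER_CUBIC); 
L=np.array([487.2,-276.8,117.3]);T=R.from_euler('y',-40,degrees=True)
P=[L+T.apply([a*69,b*30,0]) for a,b in((-1,-1),(-1,1),(1,1),(1,-1))]
q=proj('wrist',P)*1.4
im=np.ascontiguousarray(im);cv2.polylines(im,[q.round().astype(int)],True,(255,0,0),1)
cv2.imwrite('pics/w3b.png',im[:,:,::-1])
goto(L+T.apply([0,0,-24]),tilt(40))
E
```

```text
[ 484.52687937 -273.34096002  238.58475111] [ 1.16  0.43 -0.59  2.17 -0.69  0.25  2.89]
move [ 54.3  -0.7 130.2] [ 3.08 -7.39 -1.32] |d| 141.0 rows 3.0
```

View pics/w3b.png

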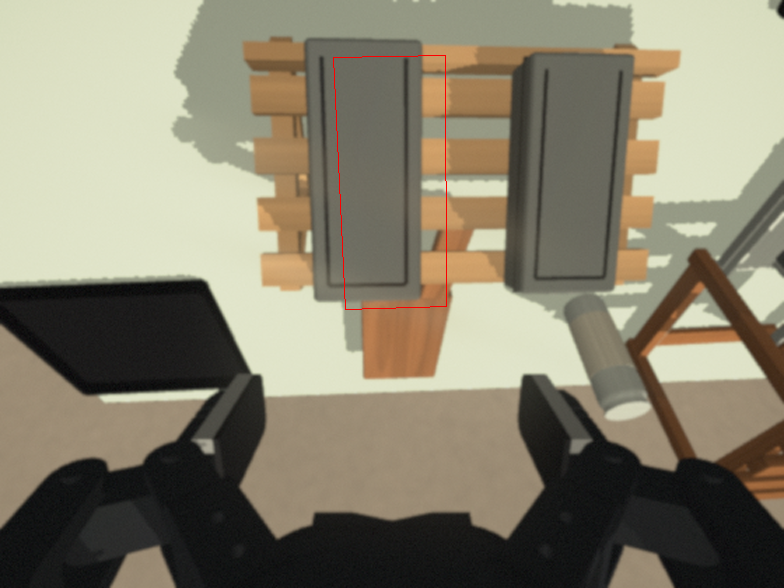

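```bash
cat > fk.py <<'E'
from h import *
from scipy.optimize import least_squares
import itertools
D=[([-1.20980534,0.62838697,0.03852037,1.51738238,-0.02700526,0.99630373,-0.02003008],[269.063,591.723,227.628],[3.14155488,-3e-5,2.71472765])]
import json,os
if os.path.exists('fkd.json'): D+=json.load(open('fkd.json'))
def fk(q,p,s):
    b,c,d1,d3,d5,d7,e,f,g,b3,b5=p; z=lambda a:R.from_euler('z',a); y=lambda a:R.from_euler('y',a)
    A=z(s[0]*q[0]+b)*y(q[1])*z(s[1]*q[2]+b3); P=np.array([0,0,d1])+(z(s[0]*q[0]+b)*y(q[1])*z(s[1]*q[2]+b3)).apply([e,0,d3])
    A=A*y(q[3])*z(s[2]*q[4]+b5); P=P+A.apply([f,0,d5]); A=A*y(q[5])
    P=P+A.apply([g,0,d7]); A=A*z(s[3]*q[6]+c); return P,A
def fit(D):
    best=None
    for s in itertools.product((1,-1),repeat=4):
      for c0 in(-1.57,1.57,0,3.14):
        def res(p):
            r=[]
            for q,P,o in D:
                a,A=fk(q,p,s); r+=[(a-P)/100,3*(A.inv()*R.from_euler('xyz',o)).as_rotvec()]
            return np.r_[np.concatenate(r),np.array(p[6:])*.02]
        k=least_squares(res,[0,c0,330,380,400,280,0,0,0,0,0])
        if best is None or k.cost<best[0].cost: best=(k,s)
    return best
if __name__=='__main__':
    p,r,st=tool(); D.append((list(st['qpos']),list(st['eef_pos']),list(st['tool_rot']))); json.dump(D[1:],open('fkd.json','w'))
    k,s=fit(D); print(k.cost,s,k.x.round(3))
E
python3 fk.py
```

```text
0.0019074264488798801 (-1, -1, -1, -1) [-5.20000e-02  1.54900e+00  3.20991e+02  5.52299e+02  3.88085e+02
  3.29580e+02  1.10000e-02 -1.31000e-01 -5.20000e-02  1.90000e-02
 -1.50000e-02]
```

Emit:
step_arm([
  [0,0,-5,0,0,8,0],
  [0,0,-10,0,0,16,0],
  [0,0,-15,0,0,24,0],
  [0,0,-20,0,0,32,0],
  [0,0,-20,0,0,40,0],
  [0,0,-20,0,0,48,0],
  [0,0,-20,0,0,56,0],
  [0,0,-20,0,0,64,0],
])

```text
clock: 5.3
eef_pos: [473.1, -276.8, 255.5]
tool_rot: [2.598, 0.182, 1.979]
force: [0.5, 0.8, -0.0]
width: 85.6
```

Emit:
step_arm([
  [0,0,0,0,0,8,0],
  [0,0,0,0,0,16,0],
  [0,0,0,0,0,24,0],
  [0,0,0,0,0,32,0],
  [0,0,0,0,0,40,0],
  [0,0,0,0,0,48,0],
  [0,0,0,0,0,56,0],
  [0,0,0,0,0,64,0],
])

```text
clock: 6.1
eef_pos: [473.1, -276.7, 255.5]
tool_rot: [2.712, -0.388, 0.998]
force: [0.6, -1.1, 0.0]
width: 85.4
```

Emit:
step_arm([
  [0,0,0,0,0,8,0],
  [0,0,0,0,0,16,0],
  [0,0,0,0,0,24,0],
  [0,0,0,0,0,32,0],
  [0,0,0,0,0,40,0],
  [0,0,0,0,0,48,0],
  [0,0,0,0,0,48,0],
])

```text
clock: 6.8
eef_pos: [473.0, -277.0, 255.4]
tool_rot: [-3.118, -0.57, 0.073]
force: [0.1, -0.0, -0.5]
width: 85.0
```

```bash
python3 fk.py; python3 - <<'E'
from h import *
p,r,s=tool();print(p,s['qpos'].round(2)); F=tilt(40)*R.from_euler('z',np.pi)
L=np.array([487.2,-276.8,117.3]);T=R.from_euler('y',-40,degrees=True)
goto(L+T.apply([0,0,60]),F)
E
```

```text
0.0041472204098229075 (-1, -1, -1, -1) [-5.00000e-02  1.54900e+00  3.19172e+02  5.58062e+02  3.84515e+02
  3.33722e+02  1.34000e-01 -6.20000e-02  5.10000e-02  1.70000e-02
 -1.30000e-02]
[ 472.98010844 -277.01341881  255.437785  ] [ 0.78  0.34 -0.04  2.17 -1.08  0.46  0.2 ]
move [-70.2  -0.5  64.5] [-3.84  7.36  3.29] |d| 95.0 rows 2.0
```

```bash
cat > ik.py <<'E'
from fk import *
lo=np.array([-3.06,-.37,-1.25,.18,-1.1,.23,-2.94]);hi=np.array([3.06,2.12,1.32,2.47,4.24,1.98,2.94])
k,s=fit(D); print('rms',np.sqrt(2*k.cost))
rng=np.random.default_rng(0)
def ik(P,A,q0,n=40):
    out=[]
    for i in range(n):
        st=np.clip(q0+ (0 if i==0 else 1)*rng.normal(0,.7,7),lo+.02,hi-.02)
        f=lambda q:np.r_[(fk(q,k.x,s)[0]-P)/100,3*(fk(q,k.x,s)[1].inv()*A).as_rotvec(),.003*(q-q0)]
        r=least_squares(f,st,bounds=(lo+.01,hi-.01)); e=np.linalg.norm(f(r.x)[:6])
        if e<.02: out.append((np.abs(r.x-q0).max(),r.x))
    out.sort(key=lambda t:t[0]); return out
if __name__=='__main__':
    q=tool()[2]['qpos']; T=R.from_euler('y',-40,degrees=True)
    for n,L in(('deep',np.array([487.2,-276.8,117.3])),('shal',np.array([496.2,-155,106.6]))):
      for fl in (0,np.pi):
       for up in (60,-24):
        for tl in (40,30):
          o=ik(L+T.apply([0,0,up]),tilt(tl)*R.from_euler('z',fl),q)
          print(n,'flip' if fl else 'orig',up,tl,len(o),[x[1].round(2).tolist() for x in o[:2]])
E
time python3 ik.py
```

```text
rms 0.09107382071509801
deep orig 60 40 15 [[1.56, 0.93, -1.24, 2.41, 2.18, 0.47, 0.23], [1.56, 0.93, -1.24, 2.41, 2.18, 0.47, 0.23]]
deep orig 60 30 21 [[1.38, 0.69, -0.98, 2.3, 1.69, 0.24, 0.59], [1.38, 0.69, -0.98, 2.3, 1.69, 0.24, 0.59]]
deep orig -24 40 17 [[1.43, 1.17, -1.24, 2.34, 2.24, 0.69, 0.26], [1.43, 1.17, -1.24, 2.34, 2.24, 0.69, 0.26]]
deep orig -24 30 20 [[1.29, 0.95, -1.05, 2.24, 1.92, 0.49, 0.4], [1.29, 0.95, -1.05, 2.24, 1.92, 0.49, 0.4]]
deep flip 60 40 2 [[1.56, 0.93, -1.24, 2.41, 2.18, 0.47, -2.92], [1.56, 0.93, -1.24, 2.41, 2.18, 0.47, -2.92]]
deep flip 60 30 3 [[1.43, 0.74, -1.07, 2.3, 1.66, 0.33, -2.52], [1.43, 0.74, -1.07, 2.3, 1.66, 0.33, -2.52]]
deep flip -24 40 1 [[1.43, 1.17, -1.24, 2.34, 2.24, 0.69, -2.88]]
deep flip -24 30 6 [[1.36, 1.08, -1.24, 2.24, 1.84, 0.69, -2.62], [1.36, 1.08, -1.24, 2.24, 1.84, 0.69, -2.62]]
shal orig 60 40 0 []
shal orig 60 30 0 []
shal orig -24 40 0 []
shal orig -24 30 24 [[1.08, 1.04, -1.18, 2.39, 2.08, 0.81, 0.0], [1.08, 1.04, -1.18, 2.39, 2.08, 0.81, 0.0]]
shal flip 60 40 0 []
shal flip 60 30 0 []
shal flip -24 40 0 []
shal flip -24 30 0 []
real	3m3.759s
user	3m3.363s
sys	0m0.173s
```

```bash
python3 - <<'E'
from h import *
goto([480,-277,260],tilt(18)*R.from_euler('z',np.pi))
E
```

```text
move [ 8.4  0.5 -0.1] [ -3.14 -14.62   3.97] |d| 8.0 rows 2.0
```

Emit:
step_arm([
  [4,0,0,-1.5,-7,2,0],
  [8,0,0,-3,-14.6,4,0],
  [8,0,0,-3,-14.6,4,0],
])

```text
clock: 7.1
eef_pos: [478.7, -276.0, 257.9]
tool_rot: [-3.128, -0.344, 0.01]
force: [0.1, 0.0, -0.6]
width: 85.7
```

Emit:
step_arm([
  [0,0,0,0,0,-8,0],
  [0,0,0,0,0,-16,0],
  [0,0,0,0,0,-24,0],
  [0,0,0,0,0,-32,0],
  [0,0,0,0,0,-40,0],
  [0,0,0,0,0,-48,0],
  [0,0,0,0,0,-56,0],
  [0,0,0,0,0,-64,0],
])

```text
clock: 7.9
eef_pos: [479.4, -275.1, 257.8]
tool_rot: [2.832, -0.16, 1.164]
force: [-0.6, -0.2, 0.2]
width: 85.4
```

Emit:
step_arm([
  [0,0,0,0,0,-8,0],
  [0,0,0,0,0,-16,0],
  [0,0,0,0,0,-24,0],
  [0,0,0,0,0,-32,0],
  [0,0,0,0,0,-40,0],
  [0,0,0,0,0,-48,0],
  [0,0,0,0,0,-56,0],
  [0,0,0,0,0,-64,0],
])

```text
clock: 8.7
eef_pos: [479.3, -275.2, 257.8]
tool_rot: [2.857, 0.202, 2.227]
force: [-0.4, 0.0, -0.1]
width: 85.1
```

Emit:
step_arm([
  [0,0,0,0,0,-8,0],
  [0,0,0,0,0,-16,0],
  [0,0,0,0,0,-24,0],
  [0,0,0,0,0,-32,0],
  [0,0,0,0,0,-40,0],
  [0,0,0,0,0,-48,0],
  [0,0,0,0,0,-52,0],
  [0,0,0,0,0,-52,0],
])

```text
clock: 9.5
eef_pos: [479.2, -275.5, 257.7]
tool_rot: [3.127, 0.347, -3.129]
force: [0.6, -0.3, -0.8]
width: 85.6
```

```bash
python3 - <<'E'
from h import *
p,r,s=tool();print(p,s['tool_rot'],s['qpos'].round(2),s['clock'])
L=np.array([487.2,-276.8,117.3]);T=R.from_euler('y',-40,degrees=True)
goto(L+T.apply([-12,0,-24])+[0,0,75],tilt(25))
E
```

```text
[ 479.15830368 -275.48991756  257.67210994] [ 3.12678072  0.34672604 -3.12918543] [ 1.05  0.39 -0.61  2.01  0.07  0.51  2.04] 9.5
move [17.7 -2.8 90.8] [ 1.12 -5.14  0.62] |d| 93.0 rows 2.0
```

Emit:
step_arm([
  [9,-1,45,0.5,-2.5,0.3,0],
  [17.7,-2.8,90,1.1,-5.1,0.6,0],
  [17.7,-2.8,90.8,1.1,-5.1,0.6,0],
  [17.7,-2.8,90.8,1.1,-5.1,0.6,0],
])

```text
clock: 9.9
eef_pos: [485.7, -282.0, 171.7]
tool_rot: [-3.131, 0.404, 3.14]
force: [-0.3, -1.1, -1.0]
width: 85.2
```

```bash
cat > ov.py <<'E'
from h import *
import sys
def ov(name,L,hw=(69,30)):
    im=pic('wrist',name); im=np.ascontiguousarray(cv2.resize(im,None,fx=1.4,fy=1.4,interpolation=cv2.INTER_CUBIC)); T=R.from_euler('y',-40,degrees=True)
    q=proj('wrist',[L+T.apply([a*hw[0],b*hw[1],0]) for a,b in((-1,-1),(-1,1),(1,1),(1,-1))])*1.4
    cv2.polylines(im,[q.round().astype(int)],True,(255,0,0),1); cv2.imwrite(f'pics/{name}b.png',im[:,:,::-1]); print(q.round())
E
python3 - <<'E'
from ov import *
p,r,s=tool();print(p,s['tool_rot'],s['qpos'].round(2),s['clock'])
L=np.array([487.2,-276.8,117.3]);ov('w4',L);T=R.from_euler('y',-40,degrees=True)
goto(L+T.apply([-12,0,-24]),tilt(25))
E
```

```text
[ 485.69772038 -282.01949857  171.68841043] [-3.13087779  0.40371795  3.1397251 ] [ 1.12  0.57 -0.73  2.14  0.78  0.25  1.38] 9.9
[[340. 135.]
 [469. 134.]
 [468. 430.]
 [340. 429.]]
move [23.2  5.7 75.8] [-0.57 -1.91 -0.1 ] |d| 79.0 rows 2.0
```

View pics/w4b.png

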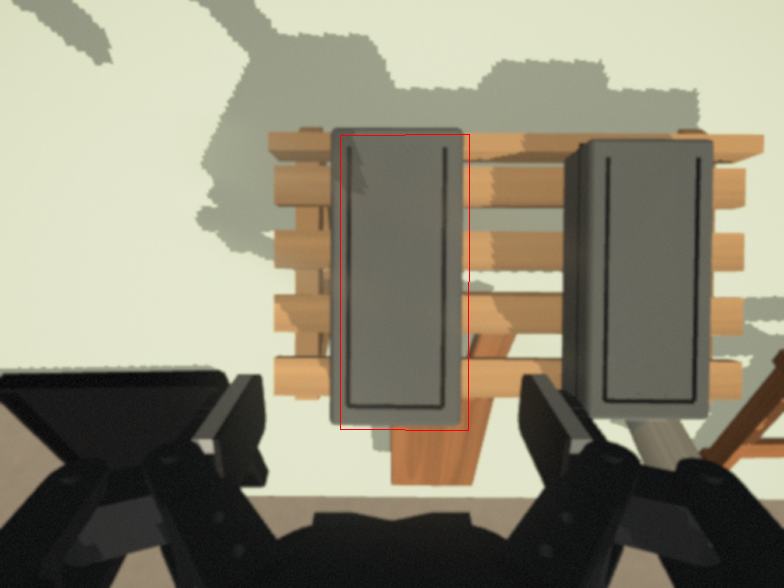

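```bash
python3 - <<'E'
from h import *
L=np.array([484.5,-280.2,117]);T=R.from_euler('y',-40,degrees=True)
goto(L+T.apply([-8,0,-24])+[0,0,38],tilt(22))
goto(L+T.apply([-8,0,-24]),tilt(22))
E
```

```text
move [ 7.   1.9 38.9] [-0.57  1.09 -0.12] |d| 40.0 rows 1.0
move [21.9  2.3 73.9] [-0.57  1.09 -0.12] |d| 77.0 rows 2.0
```

Emit:
step_arm([
  [4,1,10,-0.5,1,0,0],
  [7,2,20,-0.5,1,0,0],
  [7,2,30,-0.5,1,0,0],
  [7,2,39,-0.5,1,0,0],
  [7,2,39,-0.5,1,0,0],
  [7,2,39,-0.5,1,0,0],
])

```text
clock: 10.55
eef_pos: [494.5, -281.3, 133.9]
tool_rot: [-3.139, 0.386, 3.138]
force: [-0.1, -0.2, 0.2]
width: 85.2
```

```bash
python3 - <<'E'
from ov import *
p,r,s=tool();print(p,s['tool_rot'],s['qpos'].round(2),s['clock'])
L=np.array([484.5,-280.2,117]);ov('w5',L);T=R.from_euler('y',-40,degrees=True)
goto(L+T.apply([-8,0,-24]),tilt(22))
E
```

```text
[ 494.54223101 -281.34693497  133.91903439] [-3.13921602  0.38575919  3.13848625] [ 1.07  0.65 -0.7   2.14  1.03  0.24  1.13] 10.55
[[319. 140.]
 [473. 140.]
 [473. 495.]
 [319. 495.]]
move [15.9  1.4 37.4] [-0.22  0.12 -0.17] |d| 41.0 rows 1.0
```

View pics/w5b.png

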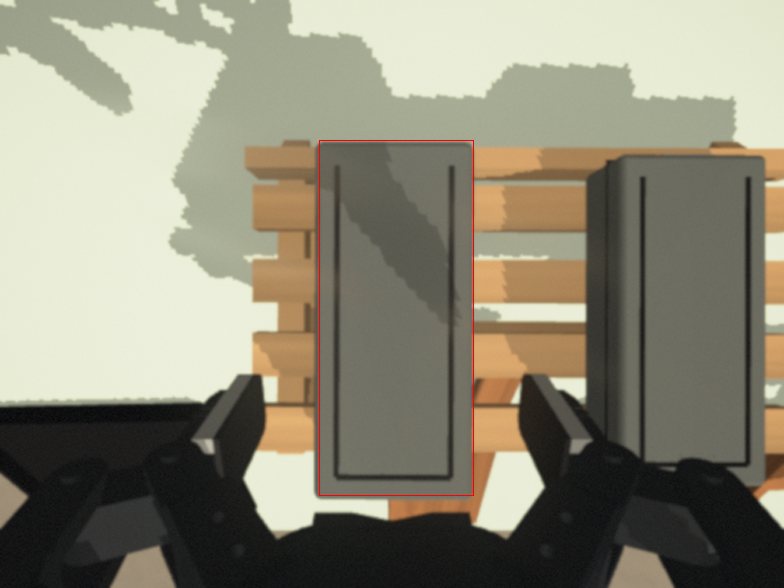

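Emit:
step_arm([
  [4,1.4,8,0,0,0,0],
  [8,1.4,16,0,0,0,0],
  [12,1.4,24,0,0,0,0],
  [16,1.4,30,0,0,0,0],
  [16,1.4,37,0,0,0,0],
  [16,1.4,37,0,0,0,0],
])

```text
clock: 11.2
eef_pos: [493.2, -280.4, 93.2]
tool_rot: [-3.139, 0.386, 3.138]
force: [0.3, 0.7, -0.4]
width: 86.0
```

```bash
cat > inbox.py <<'E'
from h import *
def inbox(L,h):
    p,r,s=tool(); T=R.from_euler('y',-40,degrees=True); print('TCP',p.round(1),'in box',T.inv().apply(p-L).round(1),'axes tilt',np.degrees(np.arctan2(r.as_matrix()[0,2],-r.as_matrix()[2,2])).round(2),r.as_matrix()[:,1].round(3),s['qpos'].round(2),s['force'].round(1),s['clock'])
E
python3 - <<'E'
from inbox import *
L=np.array([484.5,-280.2,117]);inbox(L,50);T=R.from_euler('y',-40,degrees=True)
goto(L+T.apply([-8,0,-24]),tilt(22))
E
```

```text
TCP [ 493.2 -280.4   93.2] in box [ -8.6  -0.2 -23.8] axes tilt 22.09 [ 0.005  1.    -0.002] [ 1.06  0.74 -0.7   2.17  1.5   0.24  0.7 ] [ 0.3  0.7 -0.4] 11.2
move [-0.7  0.2  0. ] [-0.21  0.09 -0.2 ] |d| 1.0 rows 1.0
```

Emit:
step_arm([
  [0,0,0,0,0,0,255],
  [0,0,0,0,0,0,255],
  [0,0,0,0,0,0,255],
  [0,0,0,0,0,0,255],
  [0,0,0,0,0,0,255],
  [0,0,0,0,0,0,255],
])

```text
clock: 11.8
eef_pos: [493.4, -280.5, 94.3]
tool_rot: [-3.138, 0.387, 3.138]
force: [-2.7, 0.2, 5.6]
width: 60.6
```

Emit:
step_arm([
  [-2,0,-5,0,0,0,255],
  [-6,0,-14,0,0,0,255],
  [-14,0,-34,0,0,0,255],
  [-25,0,-60,0,3,0,255],
  [-37,0,-90,0,8,0,255],
  [-50,0,-120,0,14,0,255],
  [-65,0,-150,0,20,0,255],
  [-70,0,-160,0,22,0,255],
])

```text
clock: 12.6
eef_pos: [501.2, -278.7, 272.0]
tool_rot: [-3.141, 0.007, 3.138]
force: [1.3, 0.2, -2.4]
width: 61.0
```

```bash
python3 - <<'E'
from inbox import *
p,r,s=tool();print(p,s['tool_rot'],s['qpos'].round(2),s['force'],s['width'],s['clock']); pic('wrist','w6')
goto([520,-60,300],tilt(-10,0.0)); 
print(r.as_matrix().round(3))
E
```

```text
[ 501.17963634 -278.7099747   272.04177087] [-3.14067551  0.00668869  3.13848952] [ 1.1   0.67 -1.09  1.67  0.64  1.19  1.42] [ 1.34016454  0.17131932 -2.35913367] 61.021049076930254 12.6
move [-17.8 218.7 -28.2] [-0.08 10.41 -0.17] |d| 221.0 rows 5.0
[[-1.     0.003  0.007]
 [ 0.003  1.    -0.001]
 [-0.007 -0.001 -1.   ]]
```

View pics/w6.png

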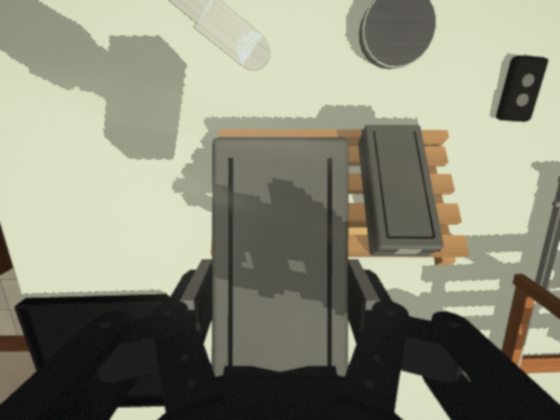

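```bash
python3 - <<'E'
from h import *
goto([600,50,280],tilt(-17.9,0.039)); 
E
```

```text
move [-97.4 328.9  -7.8] [ 0.28 18.31 -2.39] |d| 343.0 rows 7.0
```

Emit:
step_arm([
  [-12,30,-8,0,2,0,255],
  [-25,75,-8,0,4.5,-0.5,255],
  [-38,120,-8,0,7,-1,255],
  [-52,165,-8,0,9.5,-1.3,255],
  [-66,210,-8,0,12,-1.6,255],
  [-80,255,-8,0.1,15,-2,255],
  [-92,300,-8,0.2,17,-2.3,255],
  [-97.4,329,-8,0.3,18.3,-2.4,255],
])

```text
clock: 13.45
eef_pos: [596.4, 52.9, 274.1]
tool_rot: [3.139, -0.319, -3.099]
force: [0.5, 0.2, -3.2]
width: 60.6
```

Emit:
step_arm([
  [0,0,0,0,0,0,255],
  [0,0,0,0,0,0,255],
  [0,0,0,0,0,0,255],
])

```text
clock: 13.75
eef_pos: [596.4, 46.7, 274.8]
tool_rot: [-3.139, -0.318, -3.106]
force: [-0.0, 0.0, -2.0]
width: 60.7
```

```bash
python3 - <<'E'
from inbox import *
p,r,s=tool();print(p,s['tool_rot'],s['qpos'].round(2),s['force'],s['width'],s['clock']); im=pic('wrist','w7')
np.save('w7.npy',np.concatenate([*map(np.ravel,cam('wrist'))]))
a=cv2.resize(im[90:330,180:480],None,fx=2.4,fy=2.4,interpolation=cv2.INTER_CUBIC);cv2.imwrite('pics/w7b.png',a[:,:,::-1])
E
```

```text
[596.38290201  46.70825306 274.8422898 ] [-3.13941829 -0.31788767 -3.10627133] [ 0.34  0.86 -0.97  1.27  0.52  1.62  1.01] [-0.00952975  0.00956408 -2.03668085] 60.703417805218976 13.75
```

View pics/w7b.png

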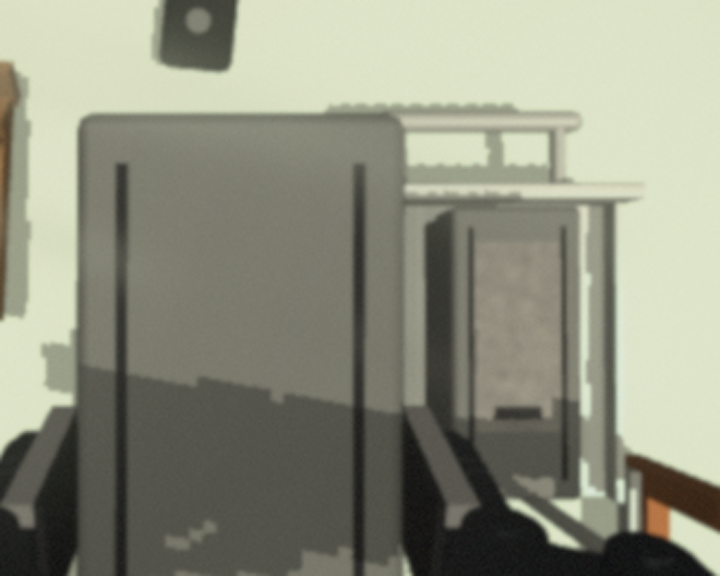

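```bash
cat > k2.py <<'E'
from h import *
v=np.load('w7.npy'); c=(v[:9].reshape(3,3),v[9:12],v[12:])
p,r,s=tool()
print('cam',(-R.from_rotvec(c[1]).as_matrix().T@c[2]).round(1))
px=lambda u,v:(90+v/2.4,180+u/2.4)
for H in (55,61,67): print(H,[atz('',px(*q),18+H,c).round(1)[:2].tolist() for q in((452,208),(578,208),(455,497),(578,497))])
print('lipL',atz('',px(645,190),50,c).round(1),'lip mid',atz('',px(420,188),50,c).round(1),'bar L end',atz('',px(580,121),35,c).round(1))
print('kit base left',atz('',px(427,300),18,c).round(1))
# predicted held lid outline
B=r*R.from_matrix(np.diag([-1,1,-1.]))  # box-like frame of tool
B=B*R.from_euler('y',-17.9,degrees=True)
print('box axes',B.as_matrix().round(3).tolist())
q=[p+B.apply(np.array([sx*69,sy*30,50])-np.array([-8.6,0,26.2])) for sx,sy in((-1,-1),(-1,1))]
print('pred held near corners', ((proj('',q,c)-[180,90])*2.4).round(), 'underside centre',(p+B.apply(-np.array([-8.6,0,26.2]))).round(1))
E
python3 k2.py
```

```text
cam [568.6  45.2 440.1]
55 [[524.2, 147.4], [522.0, 208.9], [665.0, 153.6], [662.9, 213.5]]
61 [[524.9, 145.7], [522.8, 206.2], [663.4, 151.8], [661.3, 210.7]]
67 [[525.7, 144.0], [523.6, 203.5], [661.9, 150.0], [659.8, 208.0]]
lipL [508.5 253.6  50. ] lip mid [511.6 136.8  50. ] bar L end [470.2 225.3  35. ]
kit base left [569.7 150.4  18. ]
box axes [[0.999, -0.035, 0.005], [0.035, 0.999, 0.002], [-0.005, -0.002, 1.0]]
pred held near corners [[ 82. 119.]
 [402. 119.]] underside centre [605.   46.7 248.9]
```

```bash
cat >> h.py <<'E'
def w2t(*ds):
    p,r,s=tool()
    for d in ds: print(d,'->',r.inv().apply(d).round(1))
E
python3 - <<'E'
from h import *
w2t([-18,133,0],[-18,133,-75],[-18,133,-140],[-18,133,-149])
E
```

```text
[-18, 133, 0] -> [ 12.7 133.6   3.9]
[-18, 133, -75] -> [-10.7 133.7  75.2]
[-18, 133, -140] -> [-31.  133.8 136.9]
[-18, 133, -149] -> [-33.8 133.8 145.5]
```

Emit:
step_arm([
  [5,45,2,0,0,0,255],
  [9,90,3,0,0,0,255],
  [12.7,133.6,4,0,0,0,255],
  [12.7,133.6,4,0,0,0,255],
  [0,133.7,40,0,0,0,255],
  [-11,133.7,75,0,0,0,255],
  [-22,133.8,110,0,0,0,255],
  [-31,133.8,137,0,0,0,255],
])

```text
clock: 14.6
eef_pos: [578.3, 178.9, 133.5]
tool_rot: [-3.139, -0.318, -3.107]
force: [-0.8, 0.2, -3.3]
width: 61.0
```

Emit:
step_arm([
  [0,0,0,0,0,0,255],
  [0,0,0,0,0,0,255],
])

```text
clock: 14.8
eef_pos: [578.8, 180.7, 136.3]
tool_rot: [-3.141, -0.317, -3.106]
force: [0.1, 0.2, -2.5]
width: 60.5
```

```bash
cat > held.py <<'E'
from h import *
def held(t=17.9,g=(-8.6,0,26.2)):
    p,r,s=tool(); B=r*R.from_matrix(np.diag([-1,1,-1.]))*R.from_euler('y',-t,degrees=True)
    u=p-B.apply(g); m=B.as_matrix(); print('underside',u.round(2),'yaw',m[1,0].round(4),'pitch',m[2,0].round(4),'roll',m[2,1].round(4),'F',s['force'].round(1),'M',s['torque'].round(2),s['clock'])
    return u
E
python3 - <<'E'
from held import *
held(); pic('wrist','w8'); pic('scene','s8')
w2t([0,0,-10],[5,0,0],[0,1,0])
E
```

```text
underside [587.23 180.95 110.04] yaw 0.0356 pitch -0.005 roll -0.0003 F [ 0.1  0.2 -2.5] M [ 0.06 -0.58 -0.01] 14.8
[0, 0, -10] -> [-3.1 -0.   9.5]
[5, 0, 0] -> [-4.8 -0.2 -1.5]
[0, 1, 0] -> [-0.  1. -0.]
```

View pics/w8.png

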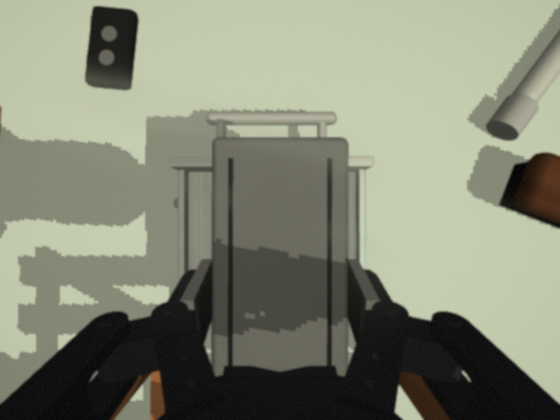

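Emit:
step_arm([
  [-3.1,0,9.5,0,0,0,255],
  [-6.2,0,19,0,0,0,255],
  [-6.8,0,21,0,0,0,255],
  [-6.8,0,21,0,0,0,255],
  [-7.1,-1,22,0,0,0,255],
  [-7.4,-1,23,0,0,0,255],
  [-7.4,-1,23,0,0,0,255],
])

```text
clock: 15.6
eef_pos: [578.4, 180.7, 111.5]
tool_rot: [-3.141, -0.317, -3.104]
force: [0.1, -0.2, -3.3]
width: 60.5
```

Emit:
step_arm([
  [-0.3,0,1,0,0,0,255],
  [-0.6,0,2,0,0,0,255],
  [-0.6,0,2,0,0,0,255],
])

```text
clock: 15.9
eef_pos: [578.2, 180.7, 109.3]
tool_rot: [-3.141, -0.317, -3.104]
force: [0.1, 0.5, -3.4]
width: 60.7
```

```bash
python3 -c "
from held import *
held()"
```

```text
underside [586.67 181.02  83.06] yaw 0.0375 pitch -0.0049 roll -0.0005 F [ 0.1  0.5 -3.4] M [ 0.01 -0.5   0.01] 15.9
```

Emit:
step_arm([
  [-0.3,0,1,0,0,0,255],
  [-0.3,0,1,0,0,0,255],
  [-0.3,0,1,0,0,0,255],
])

```text
clock: 16.2
eef_pos: [578.2, 180.8, 108.4]
tool_rot: [-3.141, -0.317, -3.104]
force: [-0.8, 0.6, -2.9]
width: 60.6
```

Emit:
step_arm([
  [-0.3,0,1,0,0,0,255],
  [-0.3,0,1,0,0,0,255],
  [-0.3,0,1,0,0,0,255],
])

```text
clock: 16.5
eef_pos: [578.2, 180.9, 107.7]
tool_rot: [-3.141, -0.317, -3.104]
force: [-1.3, 0.5, -0.5]
width: 60.4
```

Emit:
step_arm([
  [-0.3,0,1,0,0,0,255],
  [-0.3,0,1,0,0,0,255],
  [-0.3,0,1,0,0,0,255],
])

```text
clock: 16.8
eef_pos: [578.2, 180.9, 107.6]
tool_rot: [-3.141, -0.317, -3.104]
force: [-0.9, -0.6, 5.2]
width: 60.6
```

Emit:
step_arm([
  [0.6,0,-1.9,0,0,0,255],
  [0.6,0,-1.9,0,0,0,255],
  [-1.3,0,-2.5,0,0,0,255],
  [-3.2,-0.1,-3.1,0,0,0,255],
  [-3.2,-0.1,-3.1,0,0,0,255],
  [-3.2,-0.1,-3.1,0,0,0,255],
])

```text
clock: 17.4
eef_pos: [582.5, 180.8, 108.0]
tool_rot: [-3.141, -0.317, -3.104]
force: [0.4, -0.2, -2.9]
width: 60.7
```

Emit:
step_arm([
  [-1,0,-0.3,0,0,0,255],
  [-1,0,-0.3,0,0,0,255],
  [-1,0,-0.3,0,0,0,255],
])

```text
clock: 17.7
eef_pos: [583.3, 180.8, 108.1]
tool_rot: [-3.141, -0.317, -3.104]
force: [-0.5, -0.2, -3.3]
width: 60.9
```

Emit:
step_arm([
  [-1,0,-0.3,0,0,0,255],
  [-1,0,-0.3,0,0,0,255],
  [-1,0,-0.3,0,0,0,255],
])

```text
clock: 18.0
eef_pos: [584.3, 180.9, 108.2]
tool_rot: [-3.141, -0.317, -3.104]
force: [-0.6, -0.2, -2.8]
width: 60.4
```

Emit:
step_arm([
  [-1,0,-0.3,0,0,0,255],
  [-1,0,-0.3,0,0,0,255],
  [-1,0,-0.3,0,0,0,255],
])

```text
clock: 18.3
eef_pos: [584.6, 180.9, 108.2]
tool_rot: [-3.141, -0.319, -3.104]
force: [-3.9, -0.4, -1.8]
width: 60.8
```

Emit:
step_arm([
  [-0.7,0,-0.2,0,0,0,255],
  [-0.7,0,-0.2,0,0,0,255],
  [-0.7,0,-0.2,0,0,0,255],
])

```text
clock: 18.6
eef_pos: [584.7, 180.9, 108.2]
tool_rot: [-3.14, -0.32, -3.104]
force: [-4.2, -1.1, -1.8]
width: 60.5
```

Emit:
step_arm([
  [0.5,0,0.1,0,0,0,255],
  [0.3,0,0.9,0,0,0,255],
  [0.2,0,1.3,0,0,0,255],
  [0.2,0,1.3,0,0,0,255],
  [0.2,0,1.3,0,0,0,255],
])

```text
clock: 19.1
eef_pos: [584.7, 180.9, 107.7]
tool_rot: [-3.141, -0.319, -3.104]
force: [-6.5, -0.9, 1.0]
width: 60.7
```

```bash
python3 -c "
from held import *
held()"
```

```text
underside [593.09 181.2   81.42] yaw 0.038 pitch -0.0063 roll -0.0008 F [-6.5 -0.9  1. ] M [-0.34  0.67  0.05] 19.1
```

Emit:
step_arm([
  [0.4,0,0.2,0,0,0,255],
  [0.4,0,0.2,0,0,0,255],
  [0.4,0,0.2,0,0,0,255],
])

```text
clock: 19.4
eef_pos: [584.7, 181.0, 107.7]
tool_rot: [-3.141, -0.318, -3.104]
force: [-5.2, -2.4, 2.2]
width: 60.7
```

Emit:
step_arm([
  [0,0,0,0,0,0,120],
  [0,0,0,0,0,0,60],
  [0,0,0,0,0,0,0],
  [0,0,0,0,0,0,0],
  [0,0,0,0,0,0,0],
  [0,0,0,0,0,0,0],
])

```text
clock: 20.0
eef_pos: [585.4, 181.0, 107.0]
tool_rot: [-3.141, -0.316, -3.104]
force: [-0.5, -0.2, 0.6]
width: 85.4
```

```bash
python3 - <<'E'
from held import *
held(); w2t([0,0,100])
pic('wrist','w9')
E
```

```text
underside [593.85 181.32  80.72] yaw 0.0372 pitch -0.0041 roll -0.0002 F [-0.5 -0.2  0.6] M [ 0.08 -0.31 -0.04] 20.0
[0, 0, 100] -> [ 31.1  -0.  -95. ]
```

View pics/w9.png

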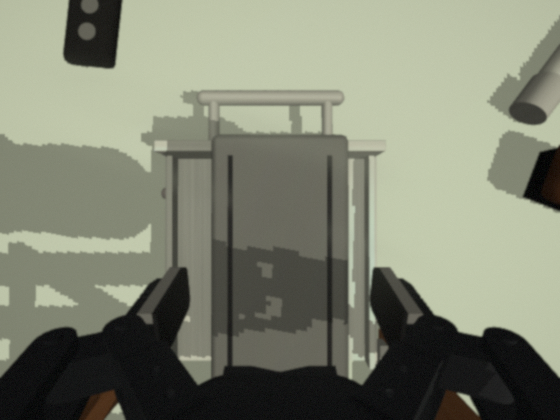

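Emit:
step_arm([
  [6,0,-19,0,0,0,0],
  [18,0,-55,0,0,0,0],
  [31,0,-95,0,0,0,0],
  [44,0,-135,0,0,0,0],
  [52,-30,-157,0,0,0,0],
  [52,-75,-157,0,0,0,0],
  [52,-115,-157,0,0,0,0],
  [52,-134,-157,0,0,0,0],
])

```text
clock: 20.85
eef_pos: [590.4, 42.6, 273.8]
tool_rot: [-3.138, -0.315, -3.11]
force: [-0.2, -0.9, -0.2]
width: 85.3
```

Emit:
step_arm([
  [0,0,0,0,0,0,0],
  [0,0,0,0,0,0,0],
])

```text
clock: 21.05
eef_pos: [589.4, 48.3, 273.2]
tool_rot: [3.14, -0.317, -3.103]
force: [0.1, -0.5, 1.0]
width: 85.4
```

```bash
cat > chk.py <<'E'
from h import *
def chk(name,C,yaw,zs,crop=(90,330,220,520)):
    im=pic('wrist',name); K=cam('wrist'); np.save(name+'.npy',np.concatenate([*map(np.ravel,K)]))
    r0,r1,c0,c1=crop; a=np.ascontiguousarray(cv2.resize(im[r0:r1,c0:c1],None,fx=2.4,fy=2.4,interpolation=cv2.INTER_CUBIC)[:,:,::-1])
    cv2.imwrite(f'pics/{name}r.png',a)
    for z,col in zs:
        P=R.from_euler('z',yaw).apply([[sx*70,sy*31,0] for sx,sy in((-1,-1),(-1,1),(1,1),(1,-1))])+[C[0],C[1],z]
        q=(proj('',P,K)-[c0,r0])*2.4; cv2.polylines(a,[q.round().astype(int)],True,col,1)
    cv2.imwrite(f'pics/{name}c.png',a)
E
python3 - <<'E'
from chk import *
print(tool()[2]['eef_pos'],tool()[2]['clock'])
chk('w10',(593.3,181.1),.037,[(131.4,(0,0,255)),(81.4,(0,255,0)),(18,(255,0,0))])
E
```

```text
[589.37168397  48.31432043 273.17208688] 21.05
```

View pics/w10c.png

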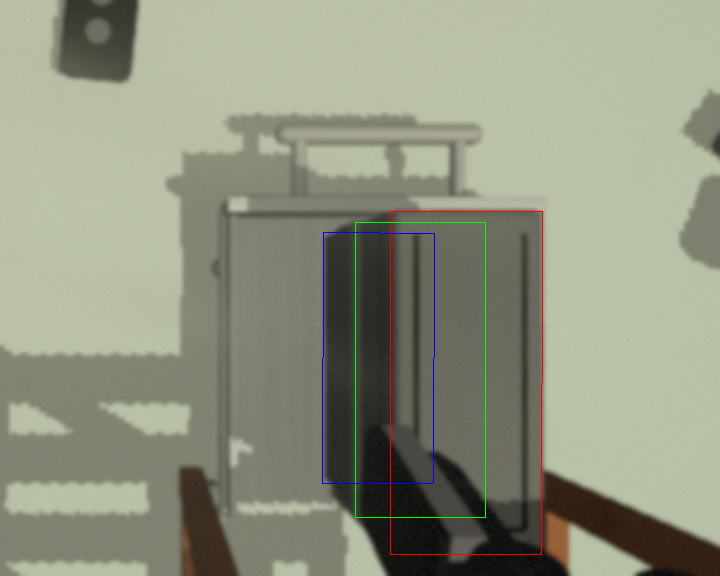

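View pics/w10r.png

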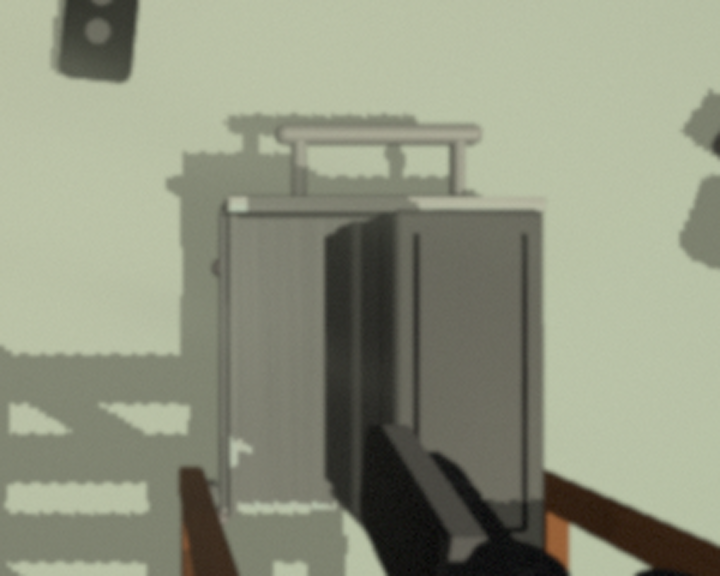

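```bash
python3 - <<'E'
from h import *
L=np.array([494,-157,106.4]);T=R.from_euler('y',-40,degrees=True)
G=L+T.apply([-8,0,-14]); print(G)
goto(G+[0,0,110],tilt(22)); goto(G+[0,0,55],tilt(22))
E
```

```text
[ 496.87067099 -157.           90.53307692]
move [  73.  -202.5   99.9] [  0.18 -40.14   2.32] |d| 237.0 rows 5.0
move [  55.9 -202.6  152.2] [  0.18 -40.14   2.32] |d| 259.0 rows 6.0
```

Emit:
step_arm([
  [15,-40,10,0,-7,0.4,0],
  [30,-80,25,0,-14,0.8,0],
  [45,-120,45,0,-21,1.2,0],
  [60,-160,70,0,-28,1.6,0],
  [73,-202,100,0,-35,2,0],
  [70,-202.5,110,0.2,-40,2.3,0],
  [62,-202.6,135,0.2,-40,2.3,0],
  [56,-202.6,152,0.2,-40,2.3,0],
])

```text
clock: 21.9
eef_pos: [494.5, -158.6, 144.6]
tool_rot: [-3.138, 0.379, 3.141]
force: [0.8, -1.4, 0.7]
width: 85.4
```

Emit:
step_arm([
  [0,0,0,0,0,0,0],
  [0,0,0,0,0,0,0],
])

```text
clock: 22.1
eef_pos: [497.7, -157.0, 146.1]
tool_rot: [-3.14, 0.382, -3.139]
force: [0.4, -0.8, 0.6]
width: 85.5
```

```bash
python3 - <<'E'
from ov import *; from inbox import inbox
L=np.array([494,-157,106.4]);T=R.from_euler('y',-40,degrees=True);inbox(L,36);ov('w11',L)
goto(L+T.apply([-8,0,-14]),tilt(22))
E
```

```text
TCP [ 497.7 -157.   146.1] in box [28.3 -0.  28. ] axes tilt 21.88 [-0.002  1.    -0.002] [ 0.83  0.57 -0.7   2.28  1.47  0.25  0.43] [ 0.4 -0.8  0.6] 22.1
[[326. 135.]
 [462. 135.]
 [462. 449.]
 [325. 449.]]
move [22.   0.6 51.5] [-0.09 -0.07  0.07] |d| 56.0 rows 2.0
```

View pics/w11b.png

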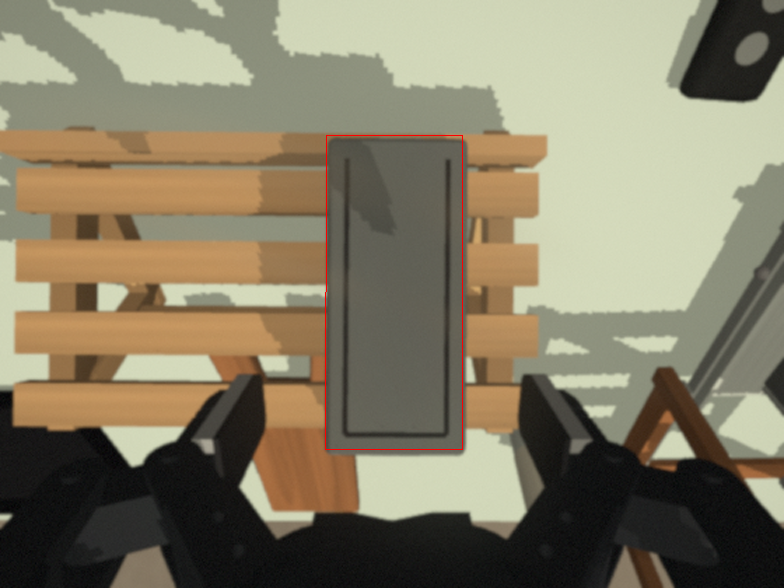

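Emit:
step_arm([
  [5,1.2,12,0,0,0,0],
  [10,1.2,24,0,0,0,0],
  [15,1.2,36,0,0,0,0],
  [20.5,1.2,44,0,0,0,0],
  [20.5,1.2,51,0,0,0,0],
  [20.5,1.2,51,0,0,0,0],
  [20.5,1.2,51,0,0,0,0],
])

```text
clock: 22.85
eef_pos: [497.4, -158.0, 91.1]
tool_rot: [-3.139, 0.382, 3.141]
force: [-0.3, 0.8, 0.5]
width: 85.4
```

```bash
python3 - <<'E'
from inbox import inbox; import numpy as np
inbox(np.array([495.2,-156.4,107.4]),36)
E
```

```text
TCP [ 497.4 -158.    91.1] in box [ -8.8  -1.6 -13.8] axes tilt 21.9 [ 0.002  1.    -0.003] [ 0.86  0.73 -0.78  2.32  1.92  0.4   0.01] [-0.3  0.8  0.5] 22.85
```

Emit:
step_arm([
  [0,1.5,0,0,0,0,0],
  [0,1.5,0,0,0,0,255],
  [0,1.5,0,0,0,0,255],
  [0,1.5,0,0,0,0,255],
  [0,1.5,0,0,0,0,255],
  [0,1.5,0,0,0,0,255],
  [0,1.5,0,0,0,0,255],
])

```text
clock: 23.55
eef_pos: [496.7, -156.3, 91.4]
tool_rot: [-3.138, 0.382, -3.142]
force: [-4.1, 0.9, 8.6]
width: 59.8
```

```bash
python3 - <<'E'
from inbox import inbox; import numpy as np
inbox(np.array([495.2,-156.4,107.4]),36)
E
```

```text
TCP [ 496.7 -156.3   91.4] in box [ -9.2   0.1 -13.2] axes tilt 21.9 [ 0.001  1.    -0.003] [ 0.86  0.73 -0.78  2.32  1.92  0.4   0.01] [-4.1  0.9  8.6] 23.55
```

Emit:
step_arm([
  [-2,0,-5,0,0,0,255],
  [-6,0,-14,0,0,0,255],
  [-14,0,-34,0,0,0,255],
  [-25,0,-60,0,3,0,255],
  [-37,0,-90,0,8,0,255],
  [-50,0,-120,0,14,0,255],
  [-65,0,-150,0,20,0,255],
  [-70,0,-160,0,22,0,255],
])

```text
clock: 24.35
eef_pos: [503.6, -174.9, 222.3]
tool_rot: [-3.095, 0.097, 3.125]
force: [2.3, -2.7, -3.6]
width: 59.4
```

```bash
python3 - <<'E'
from h import *
p,r,s=tool();print(p,s['qpos'].round(2),s['force'],s['width'],s['clock']); pic('wrist','w12')
goto([590,47,300],tilt(-18,0.037)); 
E
```

```text
[ 503.56426685 -174.87146784  222.28840173] [ 0.88  0.56 -0.91  1.93  0.65  0.85  1.18] [ 2.25372159 -2.66673256 -3.64938412] 59.40754081465431 24.35
move [-83.4 218.8 -73.2] [-2.26 23.87 -3.6 ] |d| 245.0 rows 5.0
```

View pics/w12.png

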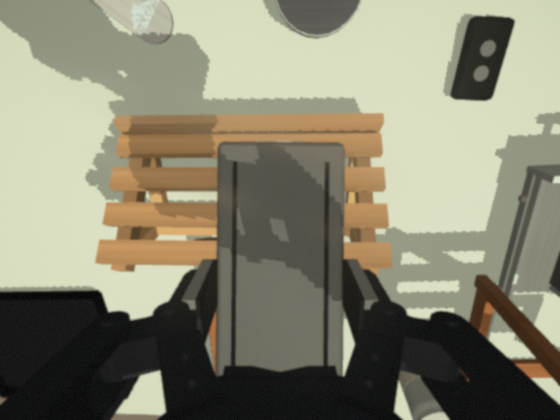

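Emit:
step_arm([
  [-10,20,-25,-0.4,4,-0.6,255],
  [-20,50,-50,-0.8,8,-1.2,255],
  [-35,90,-73,-1.2,12,-1.8,255],
  [-50,130,-73,-1.6,16,-2.4,255],
  [-65,170,-73,-2,20,-3,255],
  [-83,218,-73,-2.2,23.8,-3.6,255],
  [-83,218,-73,-2.2,23.8,-3.6,255],
  [-83,218,-73,-2.2,23.8,-3.6,255],
])

```text
clock: 25.2
eef_pos: [585.7, 46.9, 290.4]
tool_rot: [-3.138, -0.314, -3.103]
force: [0.2, -0.7, -2.4]
width: 60.0
```

```bash
cat > tgt.py <<'E'
from held import *
def tgt(U,yaw=.037,t=18.1,g=(-9.2,0.1,22.8)):
    B=R.from_euler('z',yaw); A=B*R.from_euler('y',t,degrees=True)*R.from_matrix(np.diag([-1,1,-1.]))
    goto(np.array(U)+B.apply(g),A)
E
python3 - <<'E'
from tgt import *
held(18.1,(-9.2,.1,22.8)); tgt([587,181,157+80]); tgt([587,181,157])
E
```

```text
underside [594.89  47.05 267.6 ] yaw 0.0397 pitch 0.0018 roll -0.0037 F [ 0.2 -0.7 -2.4] M [-0.03 -0.42  0.04] 25.2
move [ -6.9 134.2  29.4] [-0.25  0.11  0.08] |d| 138.0 rows 3.0
move [-31.6 134.5 105.5] [-0.25  0.11  0.08] |d| 174.0 rows 4.0
```

Emit:
step_arm([
  [-2,45,10,0,0,0,255],
  [-5,90,20,0,0,0,255],
  [-6.9,134,29,-0.2,0.1,0,255],
  [-6.9,134,29,-0.2,0.1,0,255],
  [-19,134.3,67,-0.2,0.1,0,255],
  [-31.6,134.5,105.5,-0.2,0.1,0,255],
  [-31.6,134.5,105.5,-0.2,0.1,0,255],
  [-31.6,134.5,105.5,-0.2,0.1,0,255],
])

```text
clock: 26.0
eef_pos: [578.5, 176.5, 181.7]
tool_rot: [-3.14, -0.316, -3.11]
force: [0.6, -0.0, -0.4]
width: 59.9
```

```bash
python3 - <<'E'
from tgt import *
u=held(18.1,(-9.2,.1,22.8)); tgt([587,181,134.5])
p,r,s=tool(); im=pic('wrist','w13'); B=R.from_euler('z',.037)
q=[u+B.apply([-69,sy*30,36]) for sy in(-1,1)]+[[593.1-70,181.2-2.6+sy*31,131.4] for sy in (-1,1)]
print(proj('wrist',q).round())
E
```

```text
underside [587.69 176.61 158.94] yaw 0.0323 pitch 0.0003 roll -0.0018 F [ 0.6 -0.  -0.4] M [ 0.04 -0.46 -0.01] 26.0
move [-7.1  4.4 23.4] [-0.02  0.02 -0.29] |d| 25.0 rows 1.0
[[216. 145.]
 [339. 144.]
 [240. 169.]
 [329. 172.]]
```

View pics/w13.png

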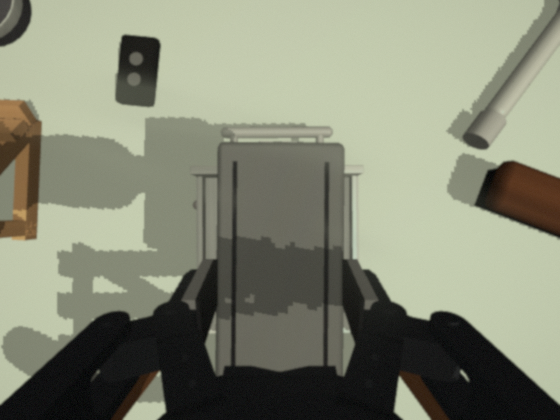

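Emit:
step_arm([
  [0,0,0,0,0,0,255],
  [0,0,0,0,0,0,255],
  [-2.5,0,8,0,0,0,255],
  [-5,0,16,0,0,0,255],
  [-5,0,16,0,0,0,255],
  [-5,0,16,0,0,0,255],
])

```text
clock: 26.65
eef_pos: [577.8, 178.1, 163.8]
tool_rot: [-3.14, -0.316, -3.108]
force: [-0.2, 0.5, -2.4]
width: 59.4
```

```bash
python3 - <<'E'
from tgt import *
u=held(18.1,(-9.2,.1,22.8)); tgt([587,181,134])
E
```

```text
underside [586.98 178.29 140.98] yaw 0.0345 pitch -0.0005 roll -0.0014 F [-0.2  0.5 -2.4] M [ 0.   -0.4   0.02] 26.65
move [-2.3  2.7  6.6] [-0.03 -0.03 -0.16] |d| 7.0 rows 1.0
```

Emit:
step_arm([
  [-1.5,2.7,3,0,0,-0.1,255],
  [-1.9,2.7,5.5,0,0,-0.1,255],
  [-1.9,2.7,5.5,0,0,-0.1,255],
  [-1.9,2.7,5.5,0,0,-0.1,255],
])

```text
clock: 27.05
eef_pos: [578.1, 180.9, 158.4]
tool_rot: [-3.141, -0.315, -3.106]
force: [-0.0, 0.1, -1.9]
width: 60.1
```

Emit:
step_arm([
  [-0.3,0,1,0,0,0,255],
  [-0.3,0,1,0,0,0,255],
  [-0.3,0,1,0,0,0,255],
])

```text
clock: 27.35
eef_pos: [578.1, 180.9, 157.5]
tool_rot: [-3.141, -0.315, -3.106]
force: [-0.9, -0.6, -1.6]
width: 59.7
```

Emit:
step_arm([
  [-0.3,0,1,0,0,0,255],
  [-0.3,0,1,0,0,0,255],
  [-0.3,0,1,0,0,0,255],
])

```text
clock: 27.65
eef_pos: [578.0, 180.9, 156.4]
tool_rot: [-3.141, -0.315, -3.106]
force: [1.0, -0.3, -2.1]
width: 59.8
```

```bash
python3 - <<'E'
from tgt import *
u=held(18.1,(-9.2,.1,22.8))
E
```

```text
underside [587.25 181.11 133.6 ] yaw 0.0361 pitch 0.0006 roll -0.0006 F [ 1.  -0.3 -2.1] M [ 0.01 -0.42 -0.01] 27.65
```

Emit:
step_arm([
  [-0.3,0,1,0,0,0,255],
  [-0.3,0,1,0,0,0,255],
  [-0.3,0,1,0,0,0,255],
])

```text
clock: 27.95
eef_pos: [578.0, 180.8, 155.3]
tool_rot: [-3.141, -0.315, -3.106]
force: [0.4, 0.1, -1.2]
width: 59.8
```

Emit:
step_arm([
  [-0.3,0,1,0,0,0,255],
  [-0.3,0,1,0,0,0,255],
  [-0.3,0,1,0,0,0,255],
])

```text
clock: 28.25
eef_pos: [578.0, 180.9, 154.3]
tool_rot: [-3.141, -0.315, -3.106]
force: [0.5, 0.7, -2.3]
width: 59.6
```

Emit:
step_arm([
  [-0.3,0,0.8,0,0,0,255],
  [-0.3,0,0.8,0,0,0,255],
  [-0.3,0,0.8,0,0,0,255],
])

```text
clock: 28.55
eef_pos: [578.1, 181.0, 153.9]
tool_rot: [-3.141, -0.315, -3.106]
force: [-0.4, -1.2, 2.1]
width: 59.8
```

Emit:
step_arm([
  [0.4,0,-1.3,0,0,0,255],
  [0.4,0,-1.3,0,0,0,255],
  [-1.5,0,-1.9,0,0,0,255],
  [-3.4,-0.1,-2.5,0,0,0,255],
  [-3.4,-0.1,-2.5,0,0,0,255],
  [-3.4,-0.1,-2.5,0,0,0,255],
])

```text
clock: 29.15
eef_pos: [582.1, 181.0, 154.6]
tool_rot: [-3.141, -0.315, -3.106]
force: [0.0, -0.3, -2.1]
width: 59.9
```

Emit:
step_arm([
  [-1,0,-0.3,0,0,0,255],
  [-1,0,-0.3,0,0,0,255],
  [-1,0,-0.3,0,0,0,255],
])

```text
clock: 29.45
eef_pos: [583.1, 181.0, 154.7]
tool_rot: [-3.141, -0.315, -3.106]
force: [-0.5, 0.0, -2.3]
width: 59.3
```

Emit:
step_arm([
  [-0.8,0,-0.2,0,0,0,255],
  [-0.8,0,-0.2,0,0,0,255],
  [-0.8,0,-0.2,0,0,0,255],
])

```text
clock: 29.75
eef_pos: [583.9, 181.0, 154.7]
tool_rot: [-3.141, -0.315, -3.106]
force: [0.1, -0.1, -2.0]
width: 59.8
```

Emit:
step_arm([
  [-0.8,0,-0.2,0,0,0,255],
  [-0.8,0,-0.2,0,0,0,255],
  [-0.8,0,-0.2,0,0,0,255],
])

```text
clock: 30.05
eef_pos: [584.5, 181.0, 154.6]
tool_rot: [-3.141, -0.316, -3.106]
force: [-1.4, 0.1, -1.4]
width: 59.7
```

Emit:
step_arm([
  [-0.6,0,-0.2,0,0,0,255],
  [-0.6,0,-0.2,0,0,0,255],
  [-0.6,0,-0.2,0,0,0,255],
])

```text
clock: 30.35
eef_pos: [584.6, 181.0, 154.7]
tool_rot: [-3.141, -0.317, -3.105]
force: [-3.4, -0.3, -0.5]
width: 59.3
```

Emit:
step_arm([
  [0.5,0,0.15,0,0,0,255],
  [0.4,0,0.5,0,0,0,255],
  [0.3,0,0.9,0,0,0,255],
  [0.3,0,0.9,0,0,0,255],
])

```text
clock: 30.75
eef_pos: [584.6, 181.1, 154.1]
tool_rot: [-3.141, -0.316, -3.105]
force: [-3.6, -0.7, 0.2]
width: 59.6
```

```bash
python3 - <<'E'
from tgt import *
u=held(18.1,(-9.2,.1,22.8))
E
```

```text
underside [593.81 181.35 131.31] yaw 0.0363 pitch 0.0003 roll -0.0005 F [-3.6 -0.7  0.2] M [-0.1   0.49  0.09] 30.75
```

Good: touching both, 593.8/181.35 against the deep box's 593.1/181.2. Release, rise, look.

Emit:
step_arm([
  [0.3,0,0.3,0,0,0,255],
  [0.3,0,0.3,0,0,0,120],
  [0.3,0,0.3,0,0,0,60],
  [0.3,0,0.3,0,0,0,0],
  [0.3,0,0.3,0,0,0,0],
  [0.3,0,0.3,0,0,0,0],
  [0.3,0,0.3,0,0,0,0],
])

```text
clock: 31.45
eef_pos: [584.7, 181.0, 153.7]
tool_rot: [-3.141, -0.315, -3.106]
force: [0.5, -0.4, -0.1]
width: 85.4
```

Emit:
step_arm([
  [6,0,-19,0,0,0,0],
  [18,0,-55,0,0,0,0],
  [31,0,-95,0,0,0,0],
  [36,-10,-110,0,0,0,0],
  [36,-50,-110,0,0,0,0],
  [36,-95,-110,0,0,0,0],
  [36,-134,-110,0,0,0,0],
  [36,-134,-110,0,0,0,0],
])

```text
clock: 32.25
eef_pos: [590.3, 38.5, 268.4]
tool_rot: [-3.134, -0.316, -3.119]
force: [0.4, -0.5, -0.5]
width: 85.3
```

Emit:
step_arm([
  [0,0,0,0,0,0,0],
  [0,0,0,0,0,0,0],
])

```text
clock: 32.45
eef_pos: [588.8, 48.3, 269.5]
tool_rot: [3.141, -0.316, -3.104]
force: [0.5, -0.3, -0.3]
width: 85.5
```

```bash
python3 - <<'E'
from chk import *
print(tool()[2]['eef_pos'],tool()[2]['clock'],tool()[2]['qpos'].round(2))
chk('w14',(593.3,181.2),.037,[(167.4,(0,255,255)),(131.4,(0,0,255)),(81.4,(0,255,0)),(18,(255,0,0))])
E
```

```text
[588.82131452  48.30195891 269.48979362] 32.45 [ 0.31  0.82 -0.88  1.31  0.46  1.57  1.06]
```

View pics/w14c.png

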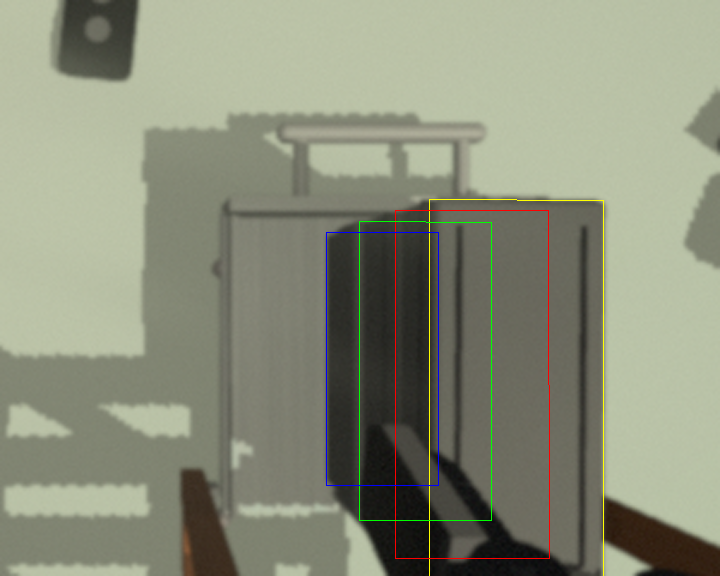

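View pics/w14r.png

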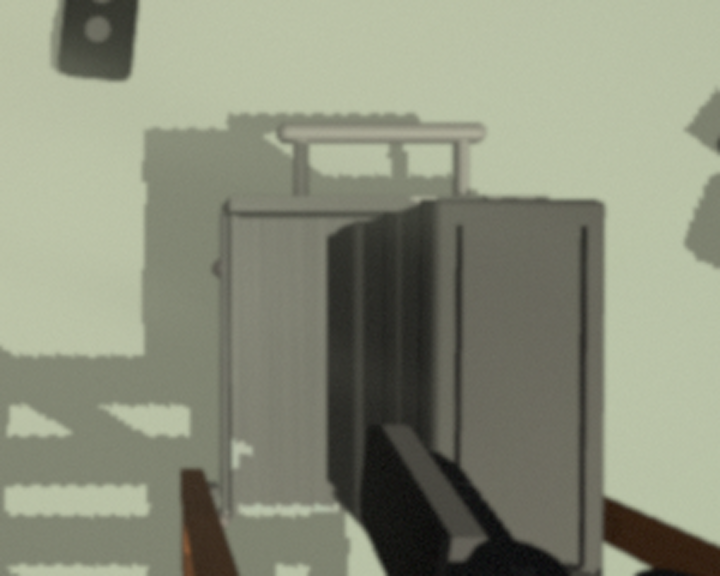

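```bash
python3 - <<'E'
from h import *
v=np.load('w14.npy'); c=(v[:9].reshape(3,3),v[9:12],v[12:])
for u,w in((284,133),(482,132)): print(atz('',(90+w/2.4,220+u/2.4),35,c).round(1))
A=tilt(10,.037); goto([430,170,180],A); goto([430,170,45],A)
E
```

```text
[474.3 119.3  35. ]
[469.7 224.6  35. ]
move [118.6 127.2 133. ] [ 2.000e-02 -2.807e+01  8.000e-02] |d| 219.0 rows 5.0
move [ 76.8 127.2 261.3] [ 2.000e-02 -2.807e+01  8.000e-02] |d| 301.0 rows 7.0
```

Emit:
step_arm([
  [40,10,12,0,-5,0,255],
  [75,30,40,0,-10,0,255],
  [95,60,70,0,-16,0,255],
  [110,95,100,0,-22,0,255],
  [118.6,127,133,0,-28,0,255],
  [118.6,127,133,0,-28,0,255],
  [118.6,127,133,0,-28,0,255],
])

```text
clock: 33.2
eef_pos: [427.6, 170.8, 179.6]
tool_rot: [-3.14, 0.172, -3.096]
force: [-0.2, -0.9, 0.3]
width: 0.1
```

```bash
python3 - <<'E'
from h import *
p,r,s=tool();print(p,s['tool_rot'],s['qpos'].round(2),s['width'])
A=tilt(10,.037); goto([430,170,45],A)
E
```

```text
[427.55732062 170.80301194 179.56447386] [-3.13969194  0.17213046 -3.09636266] [ 0.06  0.47 -0.77  2.21  0.81  0.59  0.3 ] 0.05703195503623899
move [ 20.7  -0.7 133. ] [-0.03 -0.14  0.46] |d| 135.0 rows 3.0
```

Emit:
step_arm([
  [7,0,45,0,0,0.3,255],
  [14,0,90,0,0,0.4,255],
  [20.7,-0.5,133,0,0,0.4,255],
  [20.7,-0.5,133,0,0,0.4,255],
  [20.7,-0.5,133,0,0,0.4,255],
])

```text
clock: 33.7
eef_pos: [433.6, 167.8, 43.3]
tool_rot: [-3.14, 0.171, -3.112]
force: [-0.2, -0.3, -0.0]
width: 0.1
```

```bash
python3 - <<'E'
from h import *
p,r,s=tool();print(p,s['tool_rot'],s['qpos'].round(2),s['force']); pic('wrist','w15')
w2t([10,.37,0])
E
```

```text
[433.6454893  167.81015719  43.28980242] [-3.14032019  0.17141721 -3.11157375] [-0.23  0.71 -0.38  2.31  1.56  0.32 -0.43] [-0.17548093 -0.25828902 -0.04859788]
[10, 0.37, 0] -> [-9.9  0.1  1.7]
```

View pics/w15.png

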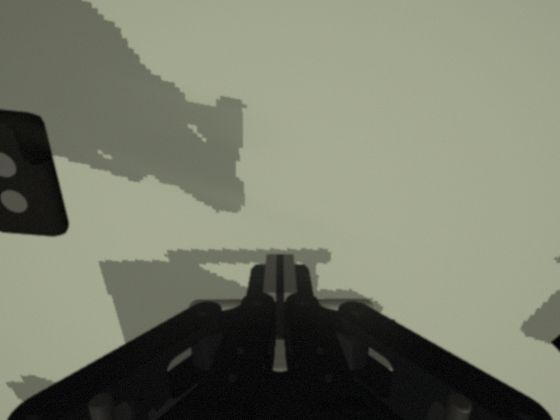

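Emit:
step_arm([
  [-5,0.5,0.9,0,0,0,255],
  [-10,1,1.7,0,0,0,255],
  [-14,1.5,2.4,0,0,0,255],
  [-16,2,2.7,0,0,0,255],
  [-18,2,3.1,0,0,0,255],
  [-20,2,3.4,0,0,0,255],
  [-20,2,3.4,0,0,0,255],
])

```text
clock: 34.45
eef_pos: [454.0, 170.6, 45.6]
tool_rot: [3.141, 0.174, -3.113]
force: [-0.6, 0.7, -0.8]
width: 0.2
```

Emit:
step_arm([
  [-0.7,0,0.1,0,0,0,255],
  [-1.4,0,0.2,0,0,0,255],
  [-2.1,0,0.4,0,0,0,255],
  [-2.8,0,0.5,0,0,0,255],
  [-3.5,0,0.6,0,0,0,255],
])

```text
clock: 34.95
eef_pos: [457.0, 170.7, 45.3]
tool_rot: [3.141, 0.173, -3.112]
force: [-0.2, 0.4, 0.2]
width: 0.0
```

Emit:
step_arm([
  [-1,0,0.15,0,0,0,255],
  [-2,0,0.3,0,0,0,255],
  [-3,0,0.5,0,0,0,255],
  [-4,0,0.65,0,0,0,255],
  [-5,0,0.8,0,0,0,255],
  [-6,0,1,0,0,0,255],
  [-7,0,1.15,0,0,0,255],
  [-8,0.1,1.3,0,0,0,255],
])

```text
clock: 35.75
eef_pos: [465.2, 171.0, 45.4]
tool_rot: [3.141, 0.173, -3.113]
force: [-0.2, -0.4, 0.6]
width: -0.0
```

```bash
python3 - <<'E'
from h import *
for n in('scene','top'):
    im=pic(n,n+'16')
a=cv2.imread('pics/top16.png')[120:270,160:310]; b=cv2.imread('pics/scene16.png')[190:320,200:330]
cv2.imwrite('pics/c16.png',np.hstack([cv2.resize(a,(390,390)),cv2.resize(b,(390,390))]))
pic('wrist','w16')
E
```

```text
(no output)
```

View pics/c16.png

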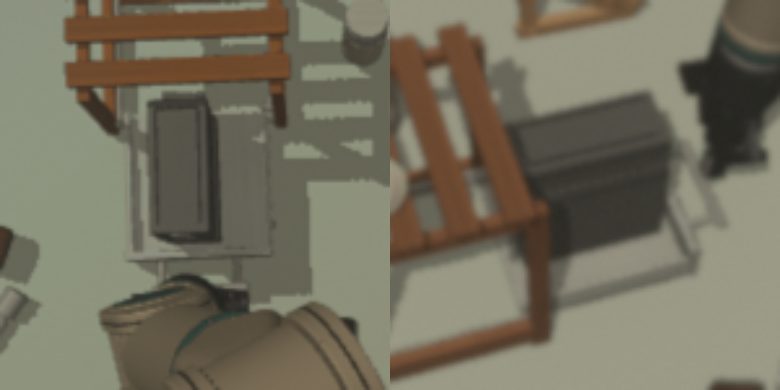

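Emit:
step_arm([
  [-0.7,0,0.1,0,0,0,255],
  [-1.4,0,0.2,0,0,0,255],
  [-2.1,0,0.4,0,0,0,255],
  [-2.8,0,0.5,0,0,0,255],
  [-3.5,0,0.6,0,0,0,255],
  [-3.5,0,0.6,0,0,0,255],
])

```text
clock: 36.5
eef_pos: [468.8, 171.1, 45.4]
tool_rot: [3.141, 0.174, -3.113]
force: [0.6, 0.1, 0.0]
width: -0.1
```

Emit:
step_arm([
  [-0.7,0,0.1,0,0,0,255],
  [-1.4,0,0.2,0,0,0,255],
  [-2.1,0,0.4,0,0,0,255],
  [-2.8,0,0.5,0,0,0,255],
  [-2.8,0,0.5,0,0,0,255],
])

```text
clock: 37.0
eef_pos: [471.7, 171.2, 45.4]
tool_rot: [3.141, 0.174, -3.113]
force: [0.2, 0.2, 0.2]
width: -0.2
```

```bash
python3 - <<'E'
from h import *
im=pic('scene','scene17'); K=cam('scene')
b=np.ascontiguousarray(im[200:290,230:340,::-1]); b=cv2.resize(b,None,fx=6,fy=6,interpolation=cv2.INTER_CUBIC)
p,r,s=tool()
B=R.from_euler('z',.037)
for P,c in (([p+r.apply([0,0,22])],(0,0,255)),([[474.3,119.3,35],[469.7,224.6,35]],(0,255,0)),([p],(255,0,0))):
    for q in (proj('',P,K)-[230,200])*6: cv2.circle(b,tuple(int(x) for x in q),4,c,1)
cv2.imwrite('pics/c17.png',b); pic('wrist','w17'); print(ctrl.spot_in('tray_handle','scene'))
E
```

```text
[{'point': [0.66, 0.4939], 'p': 0.59}]
```

View pics/c17.png

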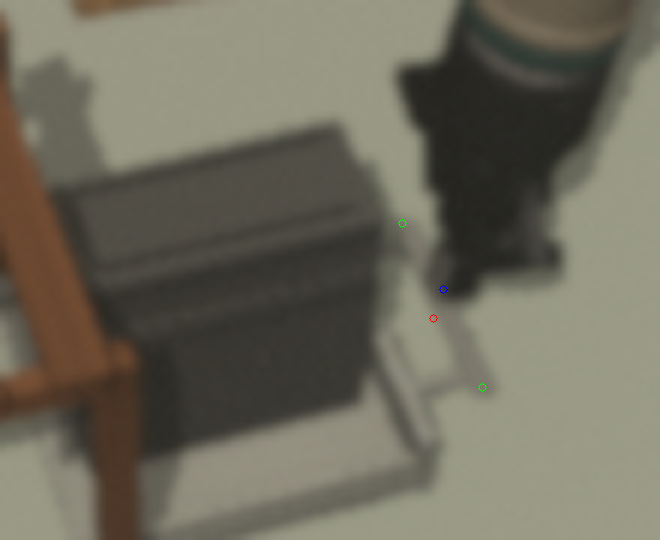

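View pics/w17.png

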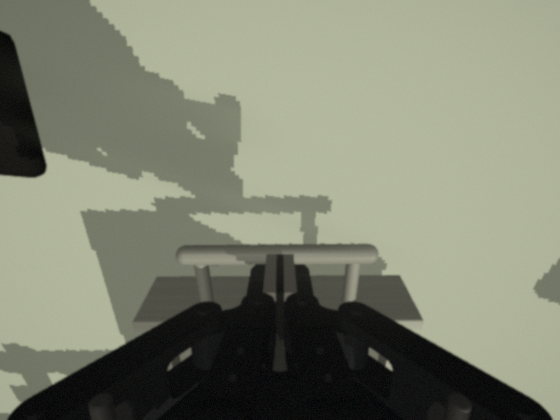

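```bash
python3 - <<'E'
from h import *
p,r,s=tool(); print(p,s['tool_rot'],s['force'])
for z in(0,10,22): 
  for x in (-11,0,11): print(z,x,proj('wrist',[p+r.apply([x,0,z])]).round())
print('bar',proj('wrist',[[474.3,119.3,35],[469.7,224.6,35]]).round(), [atz('wrist',(254,c),35).round(1) for c in(178,378)])
print('lip far/near?',[atz('wrist',rc,50).round(1) for rc in((320,135),(320,421))])
E
```

```text
[471.46527096 171.18407046  45.41949502] [ 3.14101615  0.17335954 -3.11250473] [0.3817467  0.12732773 0.61863685]
0 -11 [[280. 282.]]
0 0 [[280. 263.]]
0 11 [[280. 244.]]
10 -11 [[280. 272.]]
10 0 [[280. 255.]]
10 11 [[280. 236.]]
22 -11 [[280. 263.]]
22 0 [[280. 246.]]
22 11 [[280. 228.]]
bar [[187. 254.]
 [377. 251.]] [array([474.7, 114.3,  35. ]), array([471.5, 225.6,  35. ])]
lip far/near? [array([510.1,  90.1,  50. ]), array([505.6, 251.8,  50. ])]
```

Emit:
step_arm([
  [13,0,-2.2,0,0,0,255],
  [25,0,-4.3,0,0,0,255],
  [25,0,-4.3,0,0,0,255],
  [26.5,0,4,0,0,0,255],
  [28,0,12.4,0,0,0,255],
  [28,0,12.4,0,0,0,255],
])

```text
clock: 37.75
eef_pos: [446.4, 170.3, 27.7]
tool_rot: [3.142, 0.173, -3.112]
force: [-0.3, 0.4, 0.7]
width: -0.0
```

Emit:
step_arm([
  [-2,0,0.35,0,0,0,255],
  [-4,0,0.7,0,0,0,255],
  [-6,0,1,0,0,0,255],
  [-8,0,1.4,0,0,0,255],
  [-9,0,1.55,0,0,0,255],
  [-10,0,1.7,0,0,0,255],
])

```text
clock: 38.35
eef_pos: [456.4, 170.8, 28.5]
tool_rot: [3.141, 0.174, -3.113]
force: [-0.1, -0.6, -0.3]
width: 0.2
```

Emit:
step_arm([
  [-0.7,0,0.1,0,0,0,255],
  [-1.4,0,0.2,0,0,0,255],
  [-2.1,0,0.4,0,0,0,255],
  [-2.8,0,0.5,0,0,0,255],
  [-3.5,0,0.6,0,0,0,255],
])

```text
clock: 38.85
eef_pos: [457.1, 170.8, 28.1]
tool_rot: [3.141, 0.17, -3.111]
force: [-9.2, -0.2, 6.8]
width: -0.0
```

Emit:
step_arm([
  [-1,0,0.2,0,0,0,255],
  [-2,0,0.3,0,0,0,255],
  [-3,0,0.5,0,0,0,255],
  [-4,0,0.7,0,0,0,255],
  [-5,0,0.9,0,0,0,255],
  [-6,0,1.1,0,0,0,255],
])

```text
clock: 39.45
eef_pos: [466.1, 171.1, 28.4]
tool_rot: [3.141, 0.174, -3.112]
force: [-1.9, 0.0, 0.6]
width: 0.1
```

```bash
python3 - <<'E'
from h import *
p,r,s=tool(); print(p,s['tool_rot'],s['force'])
im=pic('scene','scene18'); b=cv2.resize(np.ascontiguousarray(im[200:290,230:340,::-1]),None,fx=6,fy=6,interpolation=cv2.INTER_CUBIC)
for q in (proj('scene',[[474.3,119.3,35],[469.7,224.6,35]])-[230,200])*6: cv2.circle(b,tuple(int(x) for x in q),4,(0,255,0),1)
cv2.imwrite('pics/c18.png',b)
E
```

```text
[466.13597692 171.120667    28.38826277] [ 3.14097248  0.17365559 -3.11246405] [-1.86417304  0.04997926  0.63463298]
```

View pics/c18.png

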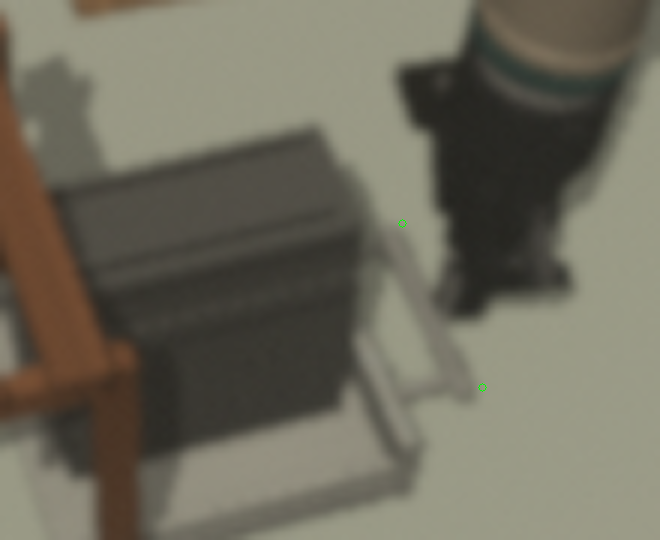

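Emit:
step_arm([
  [-1.5,0,0.25,0,0,0,255],
  [-4,0,0.7,0,0,0,255],
  [-7.5,0.1,1.3,0,0,0,255],
  [-12,0.1,2.1,0,0,0,255],
  [-16.5,0.1,2.9,0,0,0,255],
  [-21,0.2,3.7,0,0,0,255],
  [-25.5,0.2,4.4,0,0,0,255],
  [-30,0.2,5.2,0,0,0,255],
])

```text
clock: 40.3
eef_pos: [496.7, 172.2, 28.4]
tool_rot: [3.141, 0.173, -3.113]
force: [-0.7, 0.4, 0.5]
width: 0.2
```

Emit:
step_arm([
  [-4.5,0,0.8,0,0,0,255],
  [-9,0,1.6,0,0,0,255],
  [-13.5,0.1,2.3,0,0,0,255],
  [-18,0.1,3.1,0,0,0,255],
  [-22.5,0.1,3.9,0,0,0,255],
  [-27,0.2,4.7,0,0,0,255],
  [-31.5,0.2,5.5,0,0,0,255],
  [-36,0.2,6.3,0,0,0,255],
])

```text
clock: 41.1
eef_pos: [533.2, 173.5, 28.5]
tool_rot: [3.141, 0.173, -3.112]
force: [-0.8, 1.4, 1.0]
width: -0.1
```

Emit:
step_arm([
  [-4.5,0,0.8,0,0,0,255],
  [-9,0,1.6,0,0,0,255],
  [-13.5,0.1,2.3,0,0,0,255],
  [-18,0.1,3.1,0,0,0,255],
  [-22.5,0.1,3.9,0,0,0,255],
  [-27,0.2,4.7,0,0,0,255],
  [-30,0.2,5.2,0,0,0,255],
  [-32,0.2,5.6,0,0,0,255],
])

```text
clock: 41.9
eef_pos: [565.7, 174.3, 28.4]
tool_rot: [3.141, 0.174, -3.113]
force: [-1.1, 0.4, 0.8]
width: -0.4
```

Emit:
step_arm([
  [-3,0,0.5,0,0,0,255],
  [-6.5,0,1.1,0,0,0,255],
  [-10,0.1,1.7,0,0,0,255],
  [-13.5,0.1,2.3,0,0,0,255],
  [-17,0.1,3,0,0,0,255],
  [-20,0.1,3.5,0,0,0,255],
  [-23,0.2,4,0,0,0,255],
  [-25,0.2,4.4,0,0,0,255],
])

```text
clock: 42.7
eef_pos: [591.0, 175.3, 28.4]
tool_rot: [3.141, 0.174, -3.113]
force: [-1.1, -0.2, -0.0]
width: 0.3
```

Emit:
step_arm([
  [-1,0,0.2,0,0,0,255],
  [-2,0,0.35,0,0,0,255],
  [-3,0,0.5,0,0,0,255],
  [-4,0,0.7,0,0,0,255],
  [-5,0,0.9,0,0,0,255],
  [-6,0,1.05,0,0,0,255],
  [-7,0,1.2,0,0,0,255],
  [-8,0,1.4,0,0,0,255],
])

```text
clock: 43.5
eef_pos: [595.3, 175.5, 28.0]
tool_rot: [-3.141, 0.168, -3.112]
force: [-11.8, -2.3, 10.1]
width: 0.2
```

Emit:
step_arm([
  [-0.7,0,0.1,0,0,0,255],
  [-1.4,0,0.2,0,0,0,255],
  [-2.1,0,0.4,0,0,0,255],
  [-2.8,0,0.5,0,0,0,255],
])

```text
clock: 43.9
eef_pos: [600.9, 175.8, 28.4]
tool_rot: [3.142, 0.172, -3.112]
force: [-3.9, -0.4, 2.5]
width: -0.1
```

Emit:
step_arm([
  [-0.7,0,0.1,0,0,0,255],
  [-1.4,0,0.2,0,0,0,255],
  [-2.1,0,0.4,0,0,0,255],
  [-2.8,0,0.5,0,0,0,255],
  [-3.5,0,0.6,0,0,0,255],
])

```text
clock: 44.4
eef_pos: [605.7, 175.9, 28.5]
tool_rot: [3.141, 0.174, -3.113]
force: [-0.5, 0.3, -0.5]
width: -0.0
```

```bash
python3 - <<'E'
from h import *
p,r,s=tool(); print(p,s['tool_rot'],s['force'],s['clock'])
im=pic('scene','scene19'); b=cv2.resize(np.ascontiguousarray(im[200:310,190:330,::-1]),None,fx=5,fy=5,interpolation=cv2.INTER_CUBIC)
d=150*np.array([np.cos(.037),np.sin(.037),0])
for P in ([474.3,119.3,35],[469.7,224.6,35]): 
  q=(proj('scene',[np.array(P)+d])-[190,200])[0]*5; cv2.circle(b,tuple(int(x) for x in q),4,(0,255,0),1)
cv2.imwrite('pics/c19.png',b)
E
```

```text
[605.67737333 175.93573638  28.50423566] [ 3.14079268  0.17402549 -3.11273322] [-0.47025913  0.34552394 -0.4746045 ] 44.4
```

View pics/c19.png

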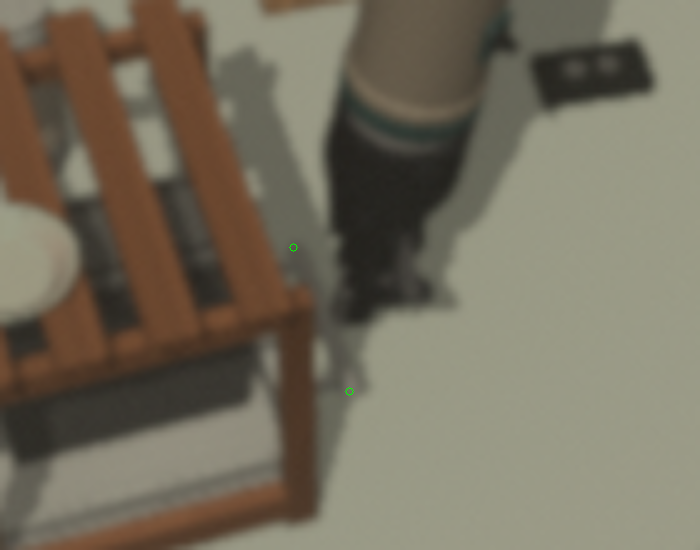

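Emit:
step_arm([
  [-0.6,0,0.1,0,0,0,255],
  [-1.2,0,0.2,0,0,0,255],
  [-1.8,0,0.3,0,0,0,255],
  [-2.4,0,0.4,0,0,0,255],
])

```text
clock: 44.85
eef_pos: [606.6, 176.1, 28.3]
tool_rot: [3.141, 0.172, -3.112]
force: [-4.8, 0.6, 3.7]
width: -0.1
```

Emit:
step_arm([
  [-0.5,0,0.1,0,0,0,255],
  [-1,0,0.2,0,0,0,255],
  [-1,0,0.2,0,0,0,255],
])

```text
clock: 45.15
eef_pos: [606.7, 176.0, 28.2]
tool_rot: [-3.141, 0.171, -3.112]
force: [-5.9, -0.7, 4.8]
width: -0.1
```

Emit:
step_arm([
  [4,0,-0.7,0,0,0,255],
  [15,0,-2.6,0,0,0,255],
  [40,0,-7,0,0,0,255],
  [75,0,-20,0,0,0,255],
  [105,0,-55,0,0,0,255],
  [120,0,-100,0,0,0,255],
  [120,0,-100,0,0,0,255],
])

```text
clock: 45.85
eef_pos: [472.6, 173.7, 110.2]
tool_rot: [3.139, 0.179, -3.109]
force: [-0.2, 0.2, 0.0]
width: -0.5
```

```bash
python3 - <<'E'
from h import *
p,r,s=tool(); print(p,s['force'],s['clock'])
im=pic('wrist','w20'); pic('scene','scene20'); t=pic('top','top20')
a=cv2.resize(pic('scene','s20')[190:310,150:310,::-1],None,fx=3.2,fy=3.2,interpolation=cv2.INTER_CUBIC)
b=cv2.resize(t[80:245,170:290,::-1],(279,384),interpolation=cv2.INTER_CUBIC)
cv2.imwrite('pics/c20.png',np.hstack([a,b]))
for n in['key_cover','polish_tin','spray_can','umbrella_handle','shoe_brush','shoe_horn','bootjack']:
    print(n,[(round(d['p'],2),round(d['point'][0]*420),round(d['point'][1]*560)) for d in ctrl.spot_in(n,'top')[:1]])
E
```

```text
[472.58949046 173.68424076 110.15668794] [-0.19438197  0.16531148  0.0311579 ] 45.85
key_cover [(0.56, 246, 290)]
polish_tin [(0.65, 269, 146)]
spray_can [(0.65, 133, 298)]
umbrella_handle [(0.61, 269, 145)]
shoe_brush [(0.96, 214, 135)]
shoe_horn [(0.71, 281, 415)]
bootjack [(0.55, 143, 372)]
```

View pics/c20.png

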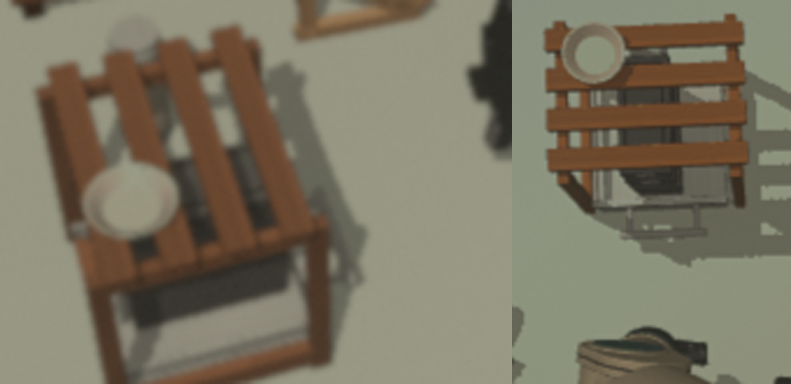

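View pics/w20.png

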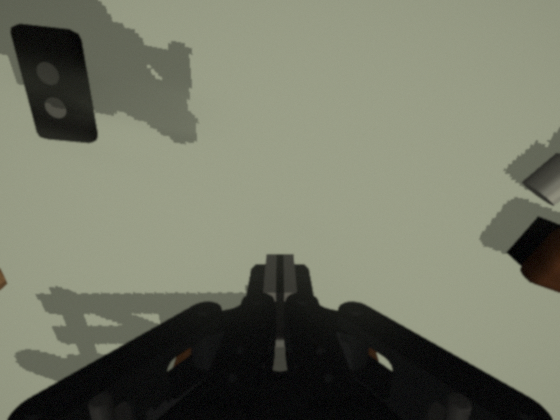

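```bash
python3 -c "
from cell import ctrl
print(ctrl.finish_job(), ctrl.read_state()['clock'])"
```

```text
the job is handed in; nothing more can be done
the job is handed in; nothing more can be done
```

Both boxes are stacked on the kit box and the tray is pushed home. I handed the job in at about 46 s, with the arm clear of everything; the hand-in gives no verdict.

**Deep box:** I felt it down to contact with about 5 N, which puts the kit lid about 63 mm above its underside. I then slid it lightly against the backrest and let it go; the sideways push reached about 6.5 N at most.

**Shallow box:** It went on the same way, touching down with about 2 N and reaching the backrest with about 3.5 N.

**Alignment check:** With both boxes down, a wrist picture overlaid with a model of an aligned column agreed to about 1 to 1.5 mm.

**Tray:** I pushed the handle slowly. The force peaked near 12 N at the catch, then dropped to almost nothing as the tray was drawn in. The tray stopped hard after about 150 mm of travel, and the last pictures show its lip level with the unit's front.

**What disagreed or is less certain:**
- The first push passed over the handle bar because the shut fingers did not reach as far past the TCP as stated. I repeated it 17 mm lower without harm.
- The scene picture taken during the push showed the bar about 5 mm short of its expected home position. The felt stop and the travel say it is home.
- After the push I could only see the column through the shelf slats. It looked square there, but I did not measure it again.
- In the last top picture the network put the polish tin on the umbrella, and the key cover and bootjack about 10 px off. I put this down to bad detections with the arm in view; the tool never went near any of the other things, and the key cover looked untouched in the wrist picture.

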